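Stop and lock the spinning label rewinder

TASK

The platter of the label rewinder has been left spinning freely. Slow it gently by touch, without pressing hard, until it rests with its hole right under the slot of the fixed arm; then put the lock pin from its rest gently down through the slot and the hole, fully home and upright, and let go of it. Leave the other things on the counter where they are.

Things in the scene. Friction and masses are not known exactly. Their poses are not given: they have to be found in the camera images.
- rewinder: fixed label rewinder: grey housing 230 x 230 mm, its top 60 mm above the counter; origin at the centre of its underside, on the platter's axis. A steel arm 36 mm wide rises at its +x edge and reaches inwards over the platter's rim, covering 63 to 129 mm from the axis along the rewinder's own +x; arm's underside 84 mm, top 92 mm above the counter
- slot (a point): centre of the slot through the arm, at the arm's top face, 80 mm from the platter's axis along the rewinder's +x. The slot is 21 mm long (along x, radial) and 13 mm wide (along y); axes parallel to the rewinder's
- platter: level aluminium platter, 200 mm across, 8 mm thick, top face 76 mm above the counter, 0.7 kg. Starts at once to coast anticlockwise (seen from above) at about 1.5 to 2.5 rad/s, for most of a minute; it turns almost without friction, and stays where it is stopped. The ring from 40 to 98 mm from the axis is bare and plain but for one hole. Origin on the axis at the underside; x points to the hole
- hole (a point): centre of the platter's only hole, at its top face, 80 mm from the axis; round, 14 mm diameter, straight through
- hub (a point): point on the platter's axis at the height of its top face; it does not move. On the middle of the platter sits a roll of labels 76 mm in diameter that stands 18 mm above that face (its hub cap 22 mm) and turns with it
- pin_rest: fixed black block 70 x 60 mm, 45 mm tall, with a hole in its top in which the lock pin stands; origin at the centre of its underside
- pin_head (a point): grip head of the lock pin, which stands upright, z up: round ridged head 18 mm across, 38 mm tall; this point is on its axis about half-way up (18 mm below its top). It is 24 mm above the collar's underside, so that fully home, the collar lying on the arm, it is 24 mm above the slot point
- pin: the steel lock pin, 80 g; origin at the tip of its shank, on the axis, z up towards the head. From the tip: shank 10 mm diameter and 28 mm long (its first 5 mm tapered, 4 mm at the tip), collar 24 mm diameter and 4 mm thick, head 38 mm tall. It stands in the rest with its collar on the top of the block
- pear_a: a pear, 66 mm wide, 90 mm tall, standing; origin at the centre of its underside
- pear_b: a second pear like the first; origin at the centre of its underside
- test_weight: steel test weight with a neck and knob, 38 mm diameter, 60 mm tall; origin at the centre of its underside
- label_roll: spare roll of labels on end, 68 mm across, 45 mm tall, with a cardboard core; origin at the centre of its underside
- marker: marker pen lying flat, 125 x 15 x 15 mm, its length along its x; origin at the centre of its underside
Things that resemble listed ones, but are neither listed nor needed, are in the scene too. Leave any green, orange or yellow look-alike of the pin alone.

How it is judged:
By the outcome, as a careful person would: the job done as asked, in the order asked, and still so for the second after the job is handed in, with the robot touching nothing.
It also fails if it takes over 67 s, if anything falls off the work surface, if the arm or the gripper's body presses on something with over 40 N, if the wrist force passes 120 N, or if a joint passes its speed limit or range.

ROBOT

A 6-joint arm with a two-finger parallel gripper is mounted at the origin on the work surface. World frame = base frame: x ahead of the robot, y to its left, z up, the work surface at z = 0. Lengths are in mm, angles in rad, forces in N, time in s.
With the tool pointing down it reaches from about 350 to 875 mm from the base axis. Payload 4.2 kg.
Tool frame: the origin (TCP) lies at the very end of the fingers, on their centre line; the grasp point (between the pads) lies arm.grip_depth behind it (arm.grip_depth is the distance from the TCP to the grasp point, in mm); z points along the fingers, y is the direction in which the jaws open and shut (so a half turn about z gives the same grasp; the last joint's range is limited). The gripper opens to 85 mm and grips with 20 to 120 N. Pads are 22 mm wide; open, the fingers measure 114 mm over their backs; the gripper's body (76 mm by 85 mm) begins 54 mm behind the grasp point. The pads swing forward as they close: fully open they stand 13 mm farther back than shut.
Start: joints at [-0.884, 0.385, 0.008, 0, -1.194, -0.259], TCP at [259.306, -568.647, 231.312] pointing down, gripper open.
Joint ranges: [-3.14, 3.14], [-1.21, 2.06], [-1.07, 1.41], [-3.16, 2.05], [-2.99, -0.16], [-3.1, 3.1]. Speed limits (rad/s): [2.79, 2.79, 3.14, 3.14, 3.14, 3.14].

INTERFACE

Orientations are given as a unit quaternion [x, y, z, w].
In Python, from bench import arm, optics, workorder gives the robot as it stands. The module is installed in compiled form; this text tells all that it offers.
- The arm moves only by the tool play_rows, never from a script. Its arguments are lists of equal length, an entry for each row: "travel": the shift along the tool's x, y, z in m, a list of three; "rotation": the turn, a rotation vector about the tool's x, y, z in rad, a list of three; "grip": the opening, from 0 (shut) to 1 (fully open). In form: {"travel": [[x, y, z], ...], "rotation": [[rx, ry, rz], ...], "grip": [grip, ...]}. A call has 1 to 12 rows; each row shifts and turns the commanded pose from where the row before left it, along the tool's axes as they then stand; what a row does not reach is not made up. A row lasts 1/12 s, in which the tool goes at most 41.7 mm and 7.16 degrees, less where a joint would pass 70% of its speed; a pose out of reach is approached as far as the arm can. A call is refused whole if a number of a shift passes 0.0417 or a number of a turn 0.125, either way. A call with a gripper value outside its range is refused whole. The fingers move at their own pace and stop on an object; the grip force is fixed at half the most. Time passes only in rows, so rows that do not move let the fingers close. It gives the time, the measured TCP pose, the force and the opening at its end, in the units of the state.
- arm.read_state(): the state, without advancing time (a new reading comes with each control period).
- optics.get_image(name): name is "scene" or "top" or "wrist"; returns a dict with "image" (384x512x3 uint8, blue, green, red), "depth" (384x512 float32, mm along the optical axis (not along the pixel's ray), 0 where there is no reading), "camera_matrix" (3x3 intrinsics, pixels), "R" (3x3) and "t" (3): a world point X has camera coordinates R X + t; the wrist camera has in their place "hand_eye" (4x4, takes a point from camera to tool coordinates, whose origin is the TCP and whose axes are the flange's). Camera axes: x right, y down, z forward; pixel columns grow to the right and rows downward; lengths in mm; the calibration is good to about 2 mm. A picture is of the moment at which its call begins: read the wrist's pose just before it.
- workorder.job_done(): hands the job in, once; it reports no verdict.
The state is a dict: "clock": time; "joints": joint angles; "joint_vel": joint speeds; "joint_efforts": joint torques, N m; "position": TCP position; "ee_rot": TCP orientation; "contact_force": force on the tool from outside, world axes, zero at the start; "wrist_torque": the same for the moment, N m; "gripper_width": finger opening in mm.
Only numpy, scipy, OpenCV 4.12 (cv2) and the standard library are available. Lean on these libraries where they do the work, as an engineer would, in place of code of your own. Each camera call takes 0.05 s, during which the arm holds its last target. There are 200 camera calls.

## Working session

There is one attempt and no reset: what is moved stays moved. The work goes in short steps, Python scripts to look and compute and a tool call to move; the robot and the scene stay as the last step left them, time stands still between calls to the robot, and variables do not carry over. Pictures are saved under pics/ and viewed, about 8 in all and at most 12, crops included, and the job is handed in when it is done.

Besides the shell and the picture viewer there is one more tool, called in YAML: its name, and indented under it one key for each argument. play_rows: Moves the arm, as the interface text tells. Its arguments: {"type":"object","properties":{"travel":{"type":"array","items":{"type":"array","items":{"type":"number"}}},"rotation":{"type":"array","items":{"type":"array","items":{"type":"number"}}},"grip":{"type":"array","items":{"type":"number"}}},"required":["travel","rotation","grip"]}

```bash
mkdir -p pics
python3 - <<'E'
from bench import arm, optics
import cv2, numpy as np, pickle
print(arm.read_state(), arm.grip_depth)
for n in ["scene","top"]:
    d=optics.get_image(n); pickle.dump(d,open(f"{n}0.pkl","wb")); cv2.imwrite(f"pics/{n}0.png",d["image"])
    print(n,d["camera_matrix"].round(1).tolist(),d["R"].round(3).tolist(),d["t"].round(1).tolist())
a=cv2.imread("pics/scene0.png");b=cv2.imread("pics/top0.png")
cv2.imwrite("pics/a.png",cv2.resize(b,(800,600),interpolation=cv2.INTER_CUBIC))
E
```

```text
{'clock': 0.0, 'joints': array([-8.84358190e-01,  3.85551060e-01,  6.62681825e-03, -4.80063883e-04,
       -1.19399966e+00, -2.58624770e-01]), 'joint_vel': array([ 3.68876152e-05,  5.62650276e-04,  8.32774632e-04, -2.30873748e-03,
       -1.09715267e-03,  1.21723880e-03]), 'joint_efforts': array([-4.87239158e-04, -3.92290485e+01,  1.88401812e+01,  4.18618530e+00,
       -4.72882530e-03,  4.77397194e-06]), 'position': array([ 259.08677857, -568.13000235,  230.22809943]), 'ee_rot': array([-2.12192493e-01,  9.77227284e-01,  1.04875905e-03, -2.85522806e-04]), 'contact_force': array([ 0.76165963,  0.33508957, -0.01021051]), 'wrist_torque': array([ 0.01155526, -0.0723139 ,  0.01114751]), 'gripper_width': 85.52892243952863} 18.700000000000003
scene [[415.6, 0.0, 255.3], [0.0, 415.6, 187.7], [0.0, 0.0, 1.0]] [[-0.596, 0.803, 0.021], [0.411, 0.328, -0.851], [-0.69, -0.498, -0.525]] [462.4, -112.0, 1215.9]
top [[416.6, 0.0, 259.7], [0.0, 416.6, 192.2], [0.0, 0.0, 1.0]] [[0.03, -1.0, 0.001], [-0.994, -0.03, -0.104], [0.104, 0.002, -0.995]] [-141.8, 604.9, 1054.0]
```

View pics/a.png

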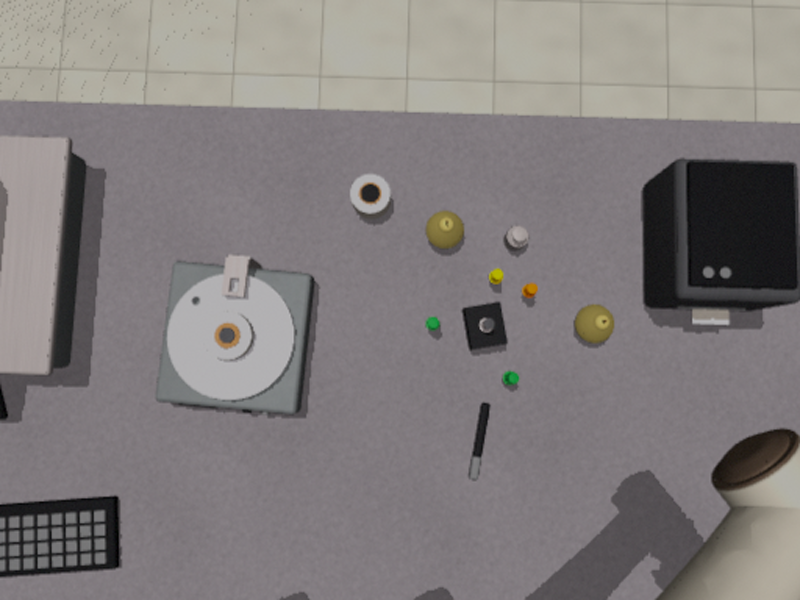

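View pics/scene0.png

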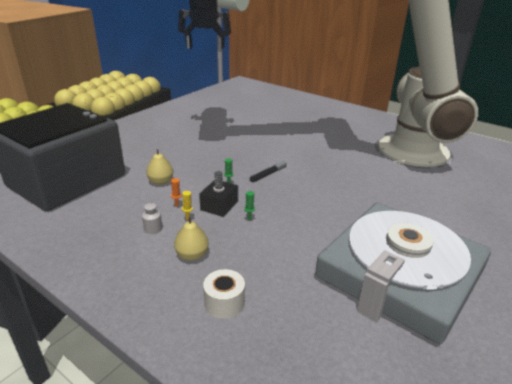

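The top view shows the hub at about (228,336), the slot at (235,284) and the hole at (195,300), all in the 800×600 enlargement. The grey pin stands in the black rest at (487,325). The scene view shows the same layout, with the pin at about (218,180). Next I'll enlarge the crops to measure.

```bash
cat > h.py <<'E'
import numpy as np, cv2, pickle
def ray(d,uv):
    K,R,t=d["camera_matrix"],np.array(d["R"]),np.array(d["t"])
    v=R.T@np.linalg.solve(K,[uv[0],uv[1],1.]); return -R.T@t, v
def onz(d,uv,z):
    o,v=ray(d,uv); return o+v*(z-o[2])/v[2]
def tri(rays):
    A=np.zeros((3,3));b=np.zeros(3)
    for o,v in rays:
        v=v/np.linalg.norm(v);P=np.eye(3)-np.outer(v,v);A+=P;b+=P@o
    X=np.linalg.solve(A,b); res=[np.linalg.norm(np.cross(X-o,v/np.linalg.norm(v))) for o,v in rays]
    return X,res
def proj(d,X):
    p=d["camera_matrix"]@(np.array(d["R"])@np.array(X)+d["t"]); return p[:2]/p[2]
def crop(im,u,v,w,h,s): return cv2.resize(im[v:v+h,u:u+w],(w*s,h*s),interpolation=cv2.INTER_CUBIC)
E
python3 - <<'E'
from h import *
t=pickle.load(open("top0.pkl","rb"));s=pickle.load(open("scene0.pkl","rb"))
A=crop(t["image"],100,160,100,75,4);B=crop(s["image"],320,200,100,75,4) 
B=crop(s["image"],350,210,100,75,4)
C=crop(t["image"],290,185,50,37,8);D=crop(s["image"],190,160,50,37,8)
cv2.imwrite("pics/m.png",np.vstack([np.hstack([A,B]),np.hstack([C,D])]))
for n,uv in [("hub98",(228/1.5625,336/1.5625,98)),("slot",(235.5/1.5625,285/1.5625,92)),("hole",(195.5/1.5625,300/1.5625,76)),("pin",(487/1.5625,325/1.5625,85))]:
    print(n,onz(t,uv[:2],uv[2]).round(1), t["depth"][int(uv[1]),int(uv[0])])
E
```

```text
hub98 [537.7 151.1  98. ] 1011.7048
slot [618.7 145.6  92. ] 1040.314
hole [594.5 212.4  76. ] 1056.0546
pin [ 567.9 -253.1   85. ] 1027.6793
```

View pics/m.png

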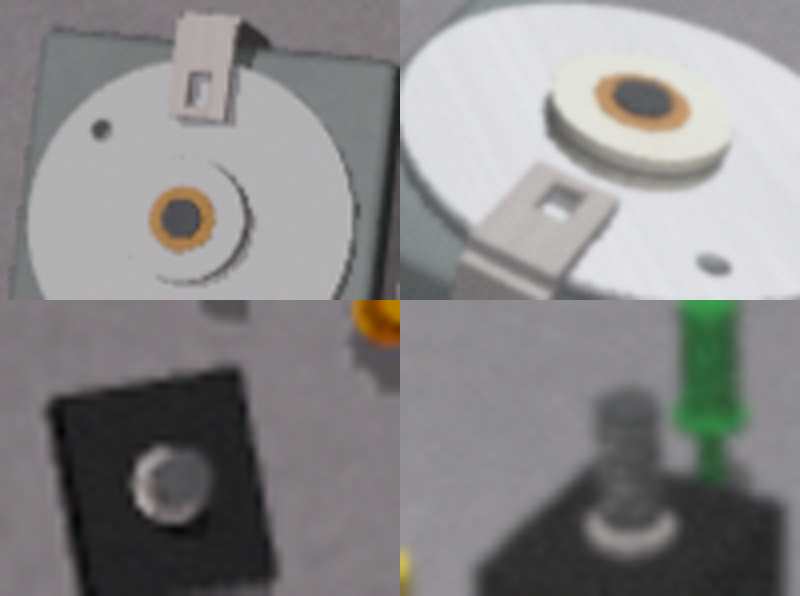

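The crops (left to right, top to bottom) show:
- **Hub cap:** (181,219) in the top view, (242,97) in the scene view.
- **Slot:** (200,89) and (163,203).
- **Pin head top:** (187,180) and (228,98).
- **Collar:** (170,185) and (230,230).

Run:
```python
from h import *
t=pickle.load(open("top0.pkl","rb"));s=pickle.load(open("scene0.pkl","rb"))
P={}
for n,a,b,z in [("hubcap",(144.9,214.4),(410.1,233.9),98),("slot",(149.6,181.9),(390.4,260.4),92),("pintop",(312.9,207.1),(218.1,171.8),87),("collar",(310.8,207.7),(218.3,188.3),49)]:
    X,r=tri([ray(t,a),ray(s,b)]); P[n]=X; print(n,X.round(1),np.round(r,1),"top",onz(t,a,z).round(1),"scene",onz(s,b,z).round(1))
h=onz(t,(124.75,191.75),76);d=P["slot"]-P["hubcap"];e=h-P["hubcap"]
print(np.degrees(np.arctan2(d[1],d[0])),np.hypot(*d[:2]),np.degrees(np.arctan2(e[1],e[0])),np.hypot(*e[:2]))
# platter circle fit
im=t["image"];m=((im.min(2)>150)).astype(np.uint8);n,l,st,c=cv2.connectedComponentsWithStats(m);k=l[220,120];
cs=max(cv2.findContours((l==k).astype(np.uint8),0,1)[0],key=cv2.contourArea)
pts=np.array([onz(t,p[0],76)[:2] for p in cs]);c0=P["hubcap"][:2]
for _ in range(10):
    rr=np.hypot(*(pts-c0).T);g=pts[abs(rr-99)<4];A=np.c_[2*g,np.ones(len(g))];q=np.linalg.lstsq(A,(g**2).sum(1),rcond=None)[0];c0=q[:2]
print("platter fit",c0,np.sqrt(q[2]+c0@c0),len(g))
from scipy.spatial.transform import Rotation as R
from bench import arm
x=arm.read_state();print(R.from_quat(x["ee_rot"]).as_matrix().round(4).tolist(),x["clock"])
```

```text
hubcap [539.3 154.6  94.9] [0.1 0.1] top [539.2 153.7  98. ] scene [543.6 155.5  98. ]
slot [619.8 150.4  88.8] [1.2 1.2] top [619.8 148.5  92. ] scene [623.  152.3  92. ]
pintop [ 570.1 -255.9   86. ] [0. 0.] top [ 570.  -255.8   87. ] scene [ 571.3 -254.7   87. ]
collar [ 571.3 -255.7   44.4] [0.1 0.1] top [ 571.1 -255.3   49. ] scene [ 576.8 -250.7   49. ]
-2.971443368189332 80.62039379322742 46.46027158491871 81.05143560158353
platter fit [539.85152673 154.58936588] 99.40217560075543 216
[[-0.91, -0.4147, -0.001], [-0.4147, 0.9099, 0.0017], [0.0002, 0.002, -1.0]] 0.1
```

play_rows:
  travel:
    - [0,0,0]
    - [0,0,0]
    - [0,0,0]
    - [0,0,0]
    - [-0.011,0.038,0]
    - [-0.011,0.038,0]
    - [-0.011,0.038,0]
    - [-0.011,0.038,0]
    - [-0.011,0.038,0]
    - [-0.011,0.038,0]
    - [-0.011,0.038,0]
    - [-0.011,0.038,0]
  rotation:
    - [0,0,0.107]
    - [0,0,0.107]
    - [0,0,0.107]
    - [0,0,0.107]
    - [0,0,0]
    - [0,0,0]
    - [0,0,0]
    - [0,0,0]
    - [0,0,0]
    - [0,0,0]
    - [0,0,0]
    - [0,0,0]
  grip: [0,0,0,0,0,0,0,0,0,0,0,0]

```text
clock: 1.1
position: [347.1, -262.8, 231.1]
ee_rot: [0.0, 1.0, 0.0, -0.0]
contact_force: [1.4, -0.4, 0.2]
gripper_width: -0.1
```

play_rows:
  travel:
    - [-0.011,0.038,0]
    - [-0.011,0.038,0]
    - [-0.011,0.038,0]
    - [-0.011,0.038,0]
    - [-0.011,0.038,0]
    - [-0.011,0.038,0]
    - [-0.011,0.038,0.008]
    - [-0.011,0.038,0.008]
    - [-0.011,0.038,0.008]
    - [-0.011,0.038,0.008]
    - [-0.011,0.042,0.012]
    - [0,0,0]
  rotation:
    - [0,0,0]
    - [0,0,0]
    - [0,0,0]
    - [0,0,0]
    - [0,0,0]
    - [0,0,0]
    - [0,0,0]
    - [0,0,0]
    - [0,0,0]
    - [0,0,0]
    - [0,0,0]
    - [0,0,0]
  grip: [0,0,0,0,0,0,0,0,0,0,0,0]

```text
out of range
```

play_rows:
  travel:
    - [-0.011,0.038,0]
    - [-0.011,0.038,0]
    - [-0.011,0.038,0]
    - [-0.011,0.038,0]
    - [-0.011,0.038,0]
    - [-0.011,0.038,0]
    - [-0.011,0.038,0.01]
    - [-0.011,0.038,0.01]
    - [-0.011,0.038,0.01]
    - [-0.011,0.038,0.01]
    - [-0.011,0.038,0.01]
    - [0,0,0.03]
  rotation:
    - [0,0,0]
    - [0,0,0]
    - [0,0,0]
    - [0,0,0]
    - [0,0,0]
    - [0,0,0]
    - [0,0,0]
    - [0,0,0]
    - [0,0,0]
    - [0,0,0]
    - [0,0,0]
    - [0,0,0]
  grip: [0,0,0,0,0,0,0,0,0,0,0,0]

```text
clock: 2.1
position: [473.4, 160.3, 153.8]
ee_rot: [-0.003, 1.0, 0.003, 0.005]
contact_force: [1.3, 0.6, 0.6]
gripper_width: -0.5
```

play_rows:
  travel:
    - [0,0,0.02]
    - [0,0,0.02]
    - [0,0,0.02]
    - [0,0,0.005]
    - [0,0,0]
  rotation:
    - [0,0,0]
    - [0,0,0]
    - [0,0,0]
    - [0,0,0]
    - [0,0,0]
  grip: [0,0,0,0,0]

```text
clock: 2.52
position: [467.4, 152.6, 84.8]
ee_rot: [0.0, 1.0, -0.001, -0.002]
contact_force: [-0.7, -1.0, 0.8]
gripper_width: -0.1
```

```bash
cat >> h.py <<'E'
def look(name,tag):
    from bench import arm, optics
    st=arm.read_state(); d=optics.get_image(name); d["state"]=st
    pickle.dump(d,open(f"{tag}.pkl","wb")); return d
E
python3 - <<'E'
from h import *
for i in range(4):
    d=look("top",f"t1_{i}"); print(d["state"]["clock"],d["state"]["position"].round(1),d["state"]["contact_force"].round(1))
w=look("wrist","w1"); print(w["hand_eye"].round(3).tolist(),w["camera_matrix"].round(1).tolist())
A=[crop(pickle.load(open(f"t1_{i}.pkl","rb"))["image"],95,155,105,105,4) for i in (0,3)]
cv2.imwrite("pics/t1.png",np.hstack([A[0][:,:400],A[1][:,:400]]))
E
```

```text
2.5167 [467.4 152.6  84.8] [-0.7 -1.   0.8]
2.5667 [468.4 153.1  86.1] [0.6 0.5 0.3]
2.6167 [469.  153.5  87. ] [ 1.  -1.2  0.2]
2.6667 [469.3 153.7  87.5] [-0.7 -0.8 -0.1]
[[-0.001, -0.946, -0.325, 83.69], [1.0, -0.001, -0.0, 1.48], [-0.0, -0.325, 0.946, -141.189], [0.0, 0.0, 0.0, 1.0]] [[323.8, 0.0, 255.6], [0.0, 323.8, 195.1], [0.0, 0.0, 1.0]]
```

View pics/t1.png

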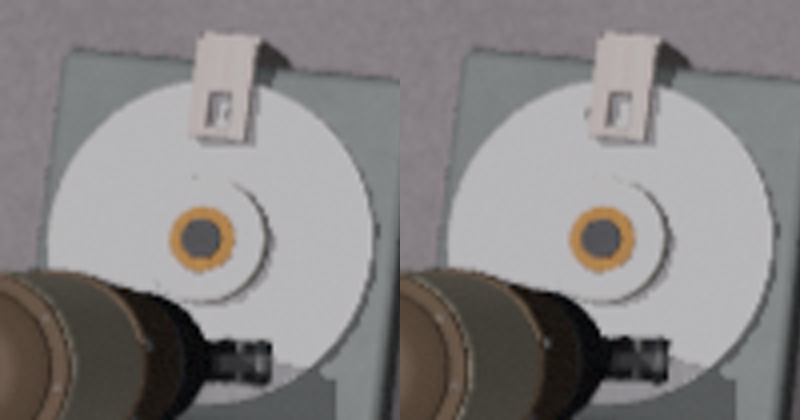

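The left frame (t=2.52) shows the hole passing below the slot. In the right frame (t=2.67) its edge emerges left of the arm at (587,113). That makes the rate about 2.15 rad/s, so the hole comes back to the slot at about t≈5.45. I'll time a gentle touch for just before that.

play_rows:
  travel:
    - [0,0,0.004]
    - [0,0,0.003]
    - [0,0,0]
    - [0,0,0]
    - [0,0,0]
    - [0,0,0]
    - [0,0,0]
    - [0,0,0]
    - [0,0,0]
    - [0,0,0]
    - [0,0,0]
    - [0,0,0]
  rotation:
    - [0,0,0]
    - [0,0,0]
    - [0,0,0]
    - [0,0,0]
    - [0,0,0]
    - [0,0,0]
    - [0,0,0]
    - [0,0,0]
    - [0,0,0]
    - [0,0,0]
    - [0,0,0]
    - [0,0,0]
  grip: [0,0,0,0,0,0,0,0,0,0,0,0]

```text
clock: 3.77
position: [468.5, 153.3, 79.3]
ee_rot: [0.0, 1.0, 0.0, 0.0]
contact_force: [-0.8, -0.9, -0.1]
gripper_width: 0.1
```

play_rows:
  travel:
    - [0,0,0]
    - [0,0,0]
    - [0,0,0]
    - [0,0,0]
    - [0,0,0]
    - [0,0,0]
    - [0,0,0]
    - [0,0,0]
    - [0,0,0]
    - [0,0,0.001]
    - [0,0,0.001]
    - [0,0,0.0005]
  rotation:
    - [0,0,0]
    - [0,0,0]
    - [0,0,0]
    - [0,0,0]
    - [0,0,0]
    - [0,0,0]
    - [0,0,0]
    - [0,0,0]
    - [0,0,0]
    - [0,0,0]
    - [0,0,0]
    - [0,0,0]
  grip: [0,0,0,0,0,0,0,0,0,0,0,0]

```text
clock: 4.77
position: [468.4, 153.2, 76.6]
ee_rot: [0.0, 1.0, -0.0, -0.0]
contact_force: [0.1, 0.2, -0.4]
gripper_width: 0.0
```

play_rows:
  travel:
    - [0,0,0]
    - [0,0,0]
    - [0,0,0]
    - [0,0,0.0003]
    - [0,0,0.0003]
    - [0,0,0.0003]
  rotation:
    - [0,0,0]
    - [0,0,0]
    - [0,0,0]
    - [0,0,0]
    - [0,0,0]
    - [0,0,0]
  grip: [0,0,0,0,0,0]

```text
clock: 5.27
position: [468.5, 153.3, 75.9]
ee_rot: [0.0, 1.0, 0.0, 0.0]
contact_force: [-0.1, 0.2, 0.2]
gripper_width: 0.1
```

play_rows:
  travel:
    - [0,0,0.0003]
  rotation:
    - [0,0,0]
  grip: [0]

```text
clock: 5.35
position: [468.5, 153.2, 75.7]
ee_rot: [0.0, 1.0, -0.0, -0.0]
contact_force: [0.1, -0.4, 2.3]
gripper_width: 0.3
```

play_rows:
  travel:
    - [0,0,0.0001]
  rotation:
    - [0,0,0]
  grip: [0]

```text
clock: 5.43
position: [468.5, 153.3, 75.7]
ee_rot: [0.0, 1.0, -0.0, 0.0]
contact_force: [-0.9, 0.2, 2.6]
gripper_width: 0.1
```

Run:
```python
from h import *
w=[look("wrist",f"w2_{i}") for i in range(3)]
for x in w: print(x["state"]["clock"],x["state"]["position"].round(1),x["state"]["contact_force"].round(1))
d=look("top","t2")
cv2.imwrite("pics/t2.png",np.hstack([crop(d["image"],95,155,100,105,4),cv2.resize(w[2]["image"],(400,300))[:,:].copy() if 0 else cv2.copyMakeBorder(cv2.resize(w[2]["image"],(400,300)),0,120,0,0,cv2.BORDER_CONSTANT)]))
```

```text
5.4333 [468.5 153.3  75.7] [-0.9  0.2  2.6]
5.4833 [468.5 153.3  75.7] [-0.7 -0.7  3.2]
5.5333 [468.5 153.4  75.7] [-0.7 -0.3  2.6]
```

View pics/t2.png

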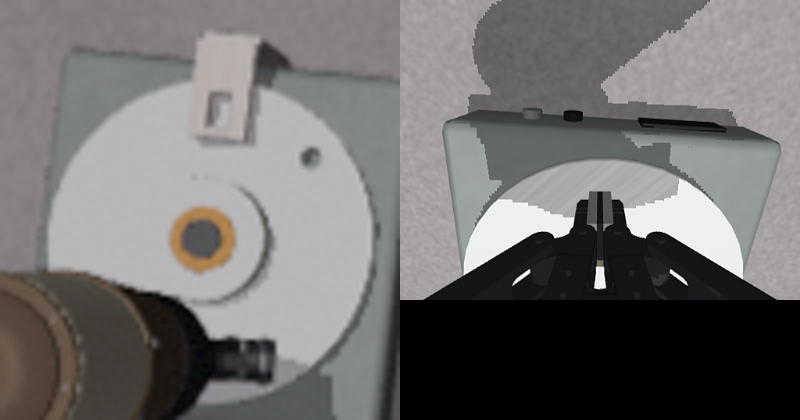

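The hole now sits at (311,157) in the crop, right of the arm, so it stopped short. I'll measure its angle and confirm it is at rest.

```bash
cat >> h.py <<'E'
HUB=np.array([539.7,154.4])
def hole(d):
    im=d["image"].astype(np.float32).min(2); best=None
    N=720; a=np.linspace(-np.pi,np.pi,N,endpoint=False)
    X=lambda r,a: proj(d,[HUB[0]+r*np.cos(a),HUB[1]+r*np.sin(a),76])
    # unwrap ring to polar: rows r 68..92, find dark blob
    rs=np.arange(66,95); M=np.array([[X(r,q) for q in a] for r in rs],np.float32)
    P=cv2.remap(im,M[...,0],M[...,1],cv2.INTER_LINEAR)
    m=((P<140)).astype(np.uint8); n,l,st,c=cv2.connectedComponentsWithStats(m)
    return [(round(-180+c[k][0]*360/N,1),round(66+c[k][1],1),int(st[k][4]),int(st[k][2])) for k in range(1,n) if st[k][4]>100]
E
python3 - <<'E'
from h import *
print(hole(pickle.load(open("top0.pkl","rb"))),hole(pickle.load(open("t2.pkl","rb"))))
d=look("top","t3");print(d["state"]["clock"],d["state"]["contact_force"].round(1),d["state"]["joints"].round(2),hole(d))
E
```

```text
[(np.float64(-15.7), np.float64(78.9), 284, 20), (np.float64(1.5), np.float64(83.8), 264, 22), (np.float64(47.0), np.float64(80.4), 191, 19)] [(np.float64(-163.5), np.float64(79.8), 1881, 73), (np.float64(-15.6), np.float64(79.0), 263, 19), (np.float64(143.0), np.float64(80.3), 4251, 154), (np.float64(1.6), np.float64(83.7), 236, 22), (np.float64(-47.9), np.float64(80.1), 167, 17)]
5.6333 [-0.6 -0.6  2.3] [ 0.65  0.34 -0.51 -0.   -0.71 -2.22] [(np.float64(-163.4), np.float64(79.9), 1887, 72), (np.float64(-15.6), np.float64(79.0), 263, 19), (np.float64(143.0), np.float64(80.3), 4251, 154), (np.float64(1.6), np.float64(83.8), 240, 22), (np.float64(-47.9), np.float64(80.1), 168, 17)]
```

At rest at −47.9°. I'll carry it round about 44° anticlockwise with the same light touch, turning the tool with it.

play_rows:
  travel:
    - [0,0,0.0001]
    - [0,-0.0014,0]
    - [-3e-05,-0.0021,0]
    - [-6e-05,-0.0028,0]
    - [-6e-05,-0.0028,0]
    - [-6e-05,-0.0028,0]
    - [-6e-05,-0.0028,0]
    - [-6e-05,-0.0028,0]
    - [-6e-05,-0.0028,0]
    - [-3e-05,-0.0021,0]
    - [0,-0.0014,0]
    - [0,-0.0007,0]
  rotation:
    - [0,0,0]
    - [0,0,-0.02]
    - [0,0,-0.03]
    - [0,0,-0.04]
    - [0,0,-0.04]
    - [0,0,-0.04]
    - [0,0,-0.04]
    - [0,0,-0.04]
    - [0,0,-0.04]
    - [0,0,-0.03]
    - [0,0,-0.02]
    - [0,0,-0.01]
  grip: [0,0,0,0,0,0,0,0,0,0,0,0]

```text
clock: 6.68
position: [473.4, 129.4, 75.6]
ee_rot: [-0.175, 0.985, 0.0, 0.001]
contact_force: [1.4, 0.4, 1.4]
gripper_width: -0.0
```

Run:
```python
from h import *
for i in range(2):
    d=look("top","t4");print(d["state"]["clock"],d["state"]["position"].round(1),d["state"]["contact_force"].round(1),[q for q in hole(d) if q[2]<400])
```

```text
6.6833 [473.4 129.4  75.6] [1.4 0.4 1.4] [(np.float64(-15.5), np.float64(79.1), 255, 18), (np.float64(1.6), np.float64(83.7), 234, 22), (np.float64(-28.4), np.float64(80.5), 177, 18)]
6.7333 [473.4 129.5  75.6] [1.2 0.2 2.9] [(np.float64(-15.5), np.float64(79.2), 253, 18), (np.float64(1.6), np.float64(83.6), 236, 22), (np.float64(-28.4), np.float64(80.5), 176, 18)]
```

play_rows:
  travel:
    - [0,-0.0014,0]
    - [-3e-05,-0.0021,0]
    - [-6e-05,-0.0028,0]
    - [-6e-05,-0.0028,0]
    - [-6e-05,-0.0028,0]
    - [-6e-05,-0.0028,0]
    - [-6e-05,-0.0028,0]
    - [-6e-05,-0.0028,0]
    - [-6e-05,-0.0028,0]
    - [-6e-05,-0.0028,0]
    - [-6e-05,-0.0028,0]
    - [-3e-05,-0.0018,0]
  rotation:
    - [0,0,-0.02]
    - [0,0,-0.03]
    - [0,0,-0.04]
    - [0,0,-0.04]
    - [0,0,-0.04]
    - [0,0,-0.04]
    - [0,0,-0.04]
    - [0,0,-0.04]
    - [0,0,-0.04]
    - [0,0,-0.04]
    - [0,0,-0.04]
    - [0,0,-0.025]
  grip: [0,0,0,0,0,0,0,0,0,0,0,0]

```text
clock: 7.78
position: [489.6, 104.1, 75.6]
ee_rot: [-0.384, 0.923, 0.0, 0.001]
contact_force: [0.8, 0.8, 1.2]
gripper_width: -0.1
```

play_rows:
  travel:
    - [0,-0.0007,0]
    - [0,0,0]
    - [0,0,0]
  rotation:
    - [0,0,-0.01]
    - [0,0,0]
    - [0,0,0]
  grip: [0,0,0]

```text
clock: 8.03
position: [489.8, 103.6, 75.5]
ee_rot: [-0.387, 0.922, 0.0, 0.0]
contact_force: [1.3, 0.9, 1.3]
gripper_width: 0.2
```

Run:
```python
from h import *
d=look("top","t5");s=look("scene","s5");print(d["state"]["clock"],d["state"]["position"].round(1),d["state"]["contact_force"].round(1))
im=crop(d["image"],135,162,40,40,10);im2=crop(s["image"],370,240,40,40,10)
cv2.imwrite("pics/m5.png",np.hstack([im,im2]))
# predicted hole centre pixels if at slot angle -3.3
for a in (-2,-3.3,-5):
    X=[HUB[0]+80*np.cos(np.radians(a)),HUB[1]+80*np.sin(np.radians(a)),76]
    print(a,((proj(d,X)-[135,162]+.5)*10-.5).round(),((proj(s,X)-[370,240]+.5)*10-.5).round())
```

```text
8.0333 [489.8 103.6  75.5] [1.3 0.9 1.3]
-2 [155. 212.] [193. 271.]
-3.3 [162. 213.] [182. 266.]
-5 [171. 214.] [169. 259.]
```

View pics/m5.png

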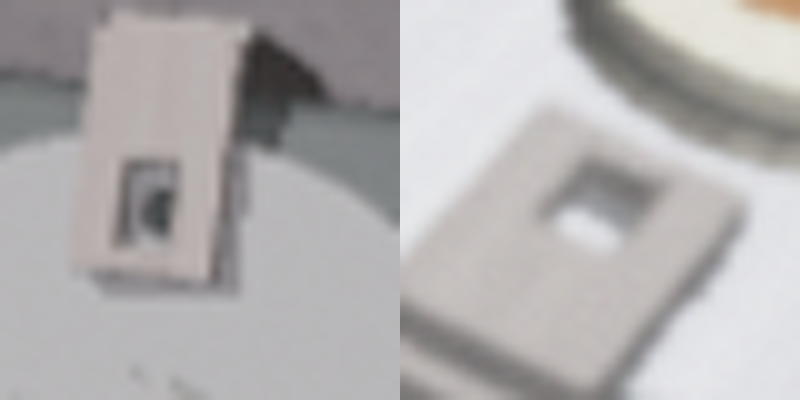

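The top crop shows the dark hole only in the right half of the slot, about (142–175, 190–235). The scene crop shows white platter through the slot. The hole is nearly there, so I'll lift straight off and check from close by with the wrist camera above the slot.

play_rows:
  travel:
    - [0,0,-0.001]
    - [0,0,-0.003]
    - [0,0,-0.008]
    - [0,0,-0.008]
    - [0,0,-0.008]
    - [0,0,-0.008]
    - [0,0,-0.008]
    - [0,0,-0.008]
    - [0,0,-0.008]
    - [-0.036,0.008,0]
    - [-0.036,0.008,0]
    - [-0.036,0.008,0]
  rotation:
    - [0,0,0]
    - [0,0,0]
    - [0,0,0.1137]
    - [0,0,0.1137]
    - [0,0,0.1137]
    - [0,0,0.1137]
    - [0,0,0.1137]
    - [0,0,0.1137]
    - [0,0,0.1137]
    - [0,0,0]
    - [0,0,0]
    - [0,0,0]
  grip: [0,0,0,0,0,0,0,0,0,0,0,0]

```text
clock: 9.13
position: [597.5, 126.9, 135.6]
ee_rot: [0.001, 1.0, -0.0, -0.001]
contact_force: [0.5, 1.0, 1.1]
gripper_width: 0.2
```

play_rows:
  travel:
    - [-0.036,0.008,0]
    - [-0.036,0.008,0]
    - [-0.034,0.006,0]
    - [0,0,0]
    - [0,0,0]
    - [0,0,0]
  rotation:
    - [0,0,0]
    - [0,0,0]
    - [0,0,0]
    - [0,0,0]
    - [0,0,0]
    - [0,0,0]
  grip: [0,0,0,0,0,0]

```text
clock: 9.63
position: [702.1, 148.5, 134.1]
ee_rot: [0.001, 1.0, -0.001, -0.002]
contact_force: [-0.0, 0.2, 0.5]
gripper_width: 0.3
```

```bash
cat >> h.py <<'E'
def wcal(d):
    from scipy.spatial.transform import Rotation as Ro
    Rt=Ro.from_quat(d["state"]["ee_rot"]).as_matrix(); H=d["hand_eye"]
    Rc=Rt@H[:3,:3]; p=d["state"]["position"]+Rt@H[:3,3]
    d["R"]=Rc.T; d["t"]=-Rc.T@p; return d
E
python3 - <<'E'
from h import *
d=wcal(look("wrist","w6"));print(d["state"]["clock"],d["state"]["position"].round(1),d["state"]["ee_rot"].round(3))
c=proj(d,[619.7,149.5,92]);print(c)
u,v=int(c[0])-32,int(c[1])-25;print(u,v)
cv2.imwrite("pics/w6.png",crop(d["image"],u,v,64,50,12))
E
```

```text
9.6333 [702.1 148.5 134.1] [ 0.001  1.    -0.001 -0.002]
[254.46274816  86.81487124]
222 61
```

View pics/w6.png

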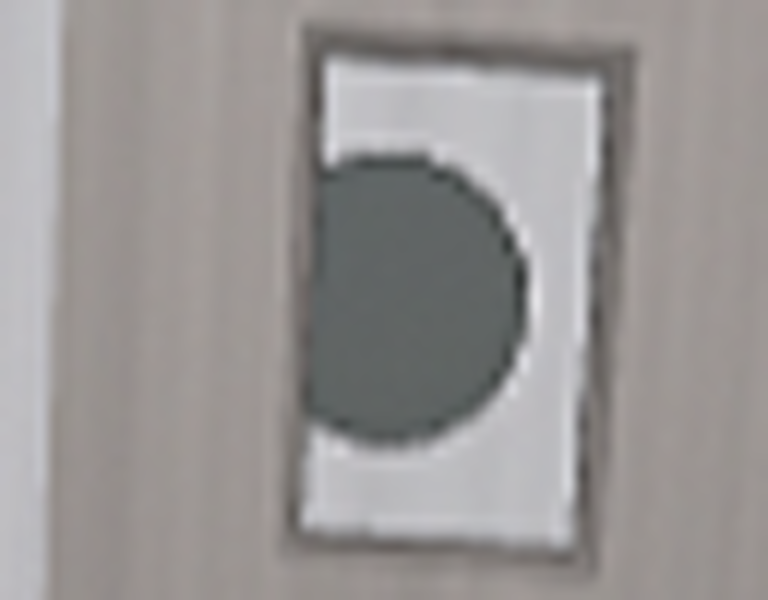

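The hole's centre is at about (382,298) in the crop, 148 px in radius. The slot outline's corners are (306,28), (634,50), (592,570) and (286,548). The hole therefore needs to go a few mm towards +y.

Run:
```python
from h import *
d=wcal(pickle.load(open("w6.pkl","rb")))
f=lambda p,z: onz(d,((p[0]+.5)/12-.5+222,(p[1]+.5)/12-.5+61),z)
C=np.array([f(p,92) for p in [(306,28),(634,50),(592,570),(286,548)]]);print(C.round(1))
s=C.mean(0);print("slot",s.round(2),"len",np.linalg.norm(C[3]-C[0]),np.linalg.norm(C[2]-C[1]),"wid",np.linalg.norm(C[1]-C[0]),np.linalg.norm(C[2]-C[3]))
e=(C[3]+C[2]-C[0]-C[1]);print("yaw",np.degrees(np.arctan2(e[1],e[0])))
h=f((382,298),76);print("hole",h.round(2),"diam",np.linalg.norm(f((382,150),76)-f((382,447),76)),"diff",(s-h).round(2))
for n,p in(("slot",s),("hole",h)): print(n,np.degrees(np.arctan2(p[1]-HUB[1],p[0]-HUB[0])),np.hypot(*(p[:2]-HUB)))
```

```text
[[607.8 145.6  92. ]
 [608.7 160.   92. ]
 [630.8 158.5  92. ]
 [629.8 144.5  92. ]]
slot [619.24 152.15  92.  ] len 22.03683638502464 22.135261433170083 wid 14.414667190483385 14.011496207233039
yaw -3.507798017391823
hole [618.97 148.8   76.  ] diam 13.684972783005433 diff [ 0.27  3.35 16.  ]
slot -1.617374124323945 79.57145801249924
hole -4.041088639648789 79.4691405773392
```

play_rows:
  travel:
    - [0.0315,0.017,0]
    - [0.0315,0.017,0]
    - [0.0315,0.017,0]
    - [0.0315,0.017,0]
    - [0,0,0.018]
    - [0,0,0.018]
    - [0,0,0.012]
    - [0,0,0.006]
    - [0,0,0.002]
    - [0,0,0]
    - [0,0,0]
    - [0,0,0]
  rotation:
    - [0,0,0]
    - [0,0,0]
    - [0,0,0]
    - [0,0,0]
    - [0,0,0]
    - [0,0,0]
    - [0,0,0]
    - [0,0,0]
    - [0,0,0]
    - [0,0,0]
    - [0,0,0]
    - [0,0,0]
  grip: [0,0,0,0,0,0,0,0,0,0,0,0]

```text
clock: 10.68
position: [578.1, 217.3, 80.5]
ee_rot: [0.001, 1.0, 0.0, 0.001]
contact_force: [0.3, -0.6, 0.3]
gripper_width: 0.0
```

play_rows:
  travel:
    - [0,0,0.002]
    - [0,0,0.0015]
    - [0,0,0.0005]
    - [0,0,0.0003]
    - [0,0,0]
  rotation:
    - [0,0,0]
    - [0,0,0]
    - [0,0,0]
    - [0,0,0]
    - [0,0,0]
  grip: [0,0,0,0,0]

```text
clock: 11.1
position: [578.0, 217.3, 75.6]
ee_rot: [0.0, 1.0, 0.0, 0.0]
contact_force: [-0.0, 0.2, 3.2]
gripper_width: 0.1
```

play_rows:
  travel:
    - [0,0,0.0003]
    - [0,0,0.0002]
  rotation:
    - [0,0,0]
    - [0,0,0]
  grip: [0,0]

```text
clock: 11.27
position: [578.1, 217.4, 75.3]
ee_rot: [0.0, 1.0, 0.0, 0.001]
contact_force: [0.1, -0.2, 5.3]
gripper_width: -0.0
```

play_rows:
  travel:
    - [0,0,-0.0002]
    - [0.0005,0.0003,0]
    - [0.0009,0.0005,0]
    - [0.0009,0.0006,0]
    - [0.0004,0.00025,0]
    - [0,0,0]
    - [0,0,0]
    - [0,0,0]
  rotation:
    - [0,0,0]
    - [0,0,-0.008]
    - [0,0,-0.014]
    - [0,0,-0.014]
    - [0,0,-0.007]
    - [0,0,0]
    - [0,0,0]
    - [0,0,0]
  grip: [0,0,0,0,0,0,0,0]

```text
clock: 11.93
position: [575.1, 219.1, 75.2]
ee_rot: [-0.021, 1.0, 0.0, 0.0]
contact_force: [0.4, 1.0, 5.7]
gripper_width: 0.3
```

play_rows:
  travel:
    - [0,0,-0.001]
    - [0,0,-0.003]
    - [0,0,-0.015]
    - [0,0,-0.019]
    - [0,0,-0.019]
    - [-0.0315,-0.017,0]
    - [-0.0315,-0.017,0]
    - [-0.0315,-0.017,0]
    - [-0.0315,-0.017,0]
    - [0,0,0]
    - [0,0,0]
    - [0,0,0]
  rotation:
    - [0,0,0]
    - [0,0,0]
    - [0,0,0.02]
    - [0,0,0.023]
    - [0,0,0]
    - [0,0,0]
    - [0,0,0]
    - [0,0,0]
    - [0,0,0]
    - [0,0,0]
    - [0,0,0]
    - [0,0,0]
  grip: [0,0,0,0,0,0,0,0,0,0,0,0]

```text
clock: 12.93
position: [699.6, 150.4, 130.3]
ee_rot: [0.001, 1.0, -0.0, -0.002]
contact_force: [-0.2, 0.2, -0.1]
gripper_width: 0.1
```

Run:
```python
from h import *
d=wcal(look("wrist","w7"));print(d["state"]["clock"],d["state"]["position"].round(1),d["state"]["ee_rot"].round(3))
c=proj(d,[619.2,152.1,92]);u,v=int(c[0])-32,int(c[1])-25;print(c,u,v)
cv2.imwrite("pics/w7.png",crop(d["image"],u,v,64,50,12))
```

```text
12.9333 [699.6 150.4 130.3] [ 0.001  1.    -0.    -0.002]
[255.78030748  90.69053427] 223 65
```

View pics/w7.png

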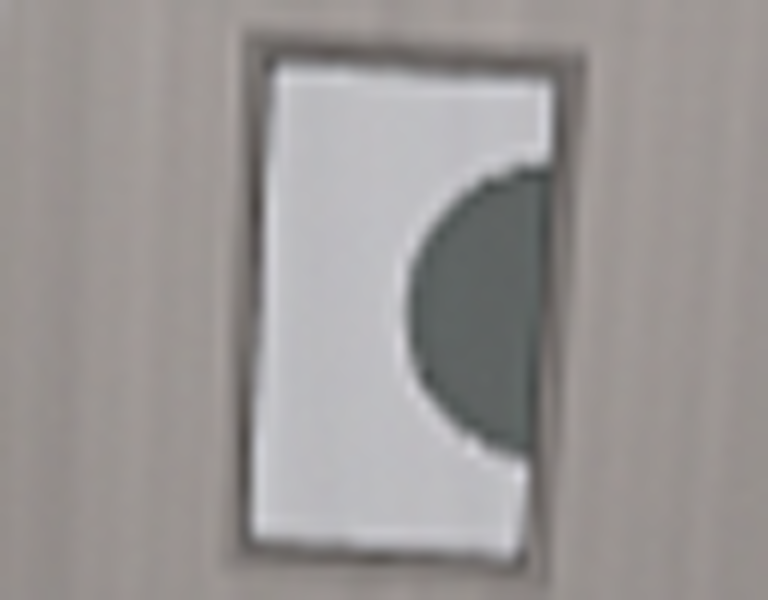

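The hole has gone past: its left edge is at 408, so its centre is at about (557,309), against a slot centre of (403,305). I need to know whether the platter is still drifting.

```bash
cat >> h.py <<'E'
def fit(d,s=(619.2,152.1)):
    """hole (z 76) from its visible rim inside the slot opening, slot centre (z 92) from opening edges"""
    c=proj(d,[*s,92]);u,v=int(c[0])-32,int(c[1])-25
    g=d["image"][v:v+50,u:u+64].astype(np.float32); k=8
    G=cv2.resize(g,None,fx=k,fy=k,interpolation=cv2.INTER_CUBIC)
    sat=G.max(2)-G.min(2); gr=G.mean(2)
    return G,u,v,k
E
python3 - <<'E'
from h import *
d0=wcal(pickle.load(open("w7.pkl","rb")))
for i in range(4): d=wcal(look("wrist",f"w8_{i}"))
print(d["state"]["clock"],d["state"]["position"].round(2),d0["state"]["position"].round(2))
for q in (d0,d):
    c=proj(q,[619.2,152.1,92]);
    r=[]
    g=q["image"].mean(2)
    row=int(round(65+309/12)); print(q["image"][row,223+15:223+52].tolist()[::2], c)
E
```

```text
13.1333 [699.87 151.6  132.14] [699.61 150.38 130.26]
[[149, 152, 158], [148, 150, 155], [127, 129, 135], [123, 121, 124], [196, 192, 192], [188, 186, 186], [190, 187, 187], [192, 189, 189], [195, 191, 191], [181, 178, 177], [96, 96, 91], [99, 100, 95], [99, 99, 95], [98, 99, 95], [98, 101, 95], [96, 97, 101], [136, 140, 144], [148, 151, 157], [147, 150, 155]] [255.78030748  90.69053427]
[[147, 149, 156], [131, 133, 139], [100, 100, 102], [196, 193, 194], [191, 186, 188], [190, 186, 186], [188, 186, 186], [191, 186, 188], [195, 190, 191], [151, 149, 147], [97, 97, 93], [98, 99, 95], [99, 99, 95], [99, 100, 95], [103, 106, 111], [143, 146, 152], [146, 149, 155], [148, 151, 157], [147, 150, 156]] [253.75774376  89.90361716]
```

```bash
cat >> h.py <<'E'
def rim(d,z=76):
    """hole centre: radius-7 circle through sub-pixel bright/dark edges next to platter-white pixels in the slot opening"""
    from scipy.optimize import least_squares
    g=d["image"].astype(np.float32); m=g.mean(2)
    c=proj(d,[619.2,152.1,92]); pts=[]; slotp=[]
    gx=g[...,2]-g[...,0]   # arm is warm (R>B), hole is greenish (R<B)
    for v in range(int(c[1])-26,int(c[1])+27):
        for u in range(int(c[0])-22,int(c[0])+22):
            for du,dv in ((1,0),(0,1)):
                a,b=m[v,u],m[v+dv,u+du]
                if (a-143)*(b-143)<0:
                    k=2 if a>b else -1
                    dk=g[v+k*dv,u+k*du] # a pixel beyond the edge, on the dark side
                    if dk[2]<dk[0]-1.5 and dk.mean()<108 and dk.std()<6:
                        f=(a-143)/(a-b); pts.append(onz(d,(u+f*du,v+f*dv),z)[:2])
    pts=np.array(pts)
    r=least_squares(lambda p:np.hypot(*(pts-p).T)-6.9,pts.mean(0)+[0,.1],loss="soft_l1",f_scale=.2)
    return r.x,len(pts),np.sqrt(np.mean(r.fun**2))
E
python3 - <<'E'
from h import *
for n in ["w6","w7"]+[f"w8_{i}" for i in range(4)]:
    d=wcal(pickle.load(open(n+".pkl","rb")));print(n,d["state"]["clock"],d["state"]["position"].round(1),rim(d))
E
```

```text
w6 9.6333 [702.1 148.5 134.1] (array([619.09488613, 149.02748658]), 60, np.float64(0.09027861967117547))
w7 12.9333 [699.6 150.4 130.3] (array([619.46781532, 159.36887869]), 44, np.float64(0.07776508410909266))
w8_0 12.9833 [699.5 150.9 130.9] (array([619.48660414, 159.61764748]), 43, np.float64(0.07107235027647905))
w8_1 13.0333 [699.6 151.3 131.5] (array([619.5180093 , 159.84328713]), 41, np.float64(0.08615788957913413))
w8_2 13.0833 [699.7 151.5 131.9] (array([619.48108431, 160.10774173]), 40, np.float64(0.06390690821356652))
w8_3 13.1333 [699.9 151.6 132.1] (array([619.48264932, 160.32220444]), 41, np.float64(0.05181844260268277))
```

The platter is drifting at about 0.06 rad/s because my lift-off gave it a nudge. I'll touch again from a pose where the wrist camera looks straight down on the slot, so I can watch the hole while the finger is on the platter, and then lift off very slowly.

play_rows:
  travel:
    - [0.031,0.0165,0]
    - [0.031,0.0165,0]
    - [0.031,0.0165,0]
    - [0.031,0.0165,0]
    - [0,0,0]
    - [0,0,0]
    - [0,0,0]
    - [0,0,0]
    - [0,0,0]
    - [0,0,0]
    - [0,0,0]
    - [0,0,0]
  rotation:
    - [0,0,0]
    - [0,0,0]
    - [0,0,0]
    - [0,0,0]
    - [0,0,-0.12]
    - [0,0,-0.12]
    - [0,0,-0.12]
    - [0,0,-0.12]
    - [0,0,-0.12]
    - [0,0,-0.12]
    - [0,0,-0.12]
    - [0,0,-0.12]
  grip: [0,0,0,0,0,0,0,0,0,0,0,0]

```text
clock: 14.18
position: [576.3, 217.3, 132.4]
ee_rot: [-0.464, 0.886, 0.0, 0.0]
contact_force: [-0.4, -0.8, -0.6]
gripper_width: 0.0
```

play_rows:
  travel:
    - [0,0,0.007]
    - [0,0,0.007]
    - [0,0,0.007]
    - [0,0,0.007]
    - [0,0,0.007]
    - [0,0,0.007]
    - [0,0,0.007]
    - [0,0,0.004]
    - [0,0,0]
    - [0,0,0]
    - [0,0,0]
    - [0,0,0]
  rotation:
    - [0,0,-0.12]
    - [0,0,-0.12]
    - [0,0,-0.12]
    - [0,0,-0.12]
    - [0,0,-0.12]
    - [0,0,-0.12]
    - [0,0,-0.12]
    - [0,0,-0.12]
    - [0,0,-0.12]
    - [0,0,-0.11]
    - [0,0,0]
    - [0,0,0]
  grip: [0,0,0,0,0,0,0,0,0,0,0,0]

```text
clock: 15.18
position: [576.6, 217.3, 79.3]
ee_rot: [0.879, -0.477, 0.0, -0.0]
contact_force: [-0.3, 0.9, 0.4]
gripper_width: 0.2
```

Run:
```python
from h import *
d=wcal(look("wrist","w9"));print(d["state"]["clock"],d["state"]["position"].round(1),d["state"]["ee_rot"].round(3),d["state"]["contact_force"].round(1),d["state"]["joints"].round(2))
print("slot px",proj(d,[619.2,152.1,92]))
t=look("top","t9"); print([q for q in hole(t) if q[2]<400])
```

```text
15.1833 [576.6 217.3  79.3] [ 0.879 -0.477  0.    -0.   ] [-0.3  0.9  0.4] [ 0.62  0.51 -0.2  -0.   -0.86 -0.05]
slot px [256.99517175  96.41042803]
[(np.float64(-15.4), np.float64(79.4), 248, 17), (np.float64(1.6), np.float64(83.0), 258, 22), (np.float64(138.7), np.float64(90.1), 103, 20)]
```

play_rows:
  travel:
    - [0,0,0.002]
    - [0,0,0.001]
    - [0,0,0.0004]
    - [0,0,0.0002]
    - [0,0,0]
  rotation:
    - [0,0,0]
    - [0,0,0]
    - [0,0,0]
    - [0,0,0]
    - [0,0,0]
  grip: [0,0,0,0,0]

```text
clock: 15.7
position: [577.2, 216.9, 75.6]
ee_rot: [0.879, -0.476, 0.0, -0.0]
contact_force: [-1.0, 0.1, 1.9]
gripper_width: -0.2
```

Run:
```python
from h import *
for i in range(2):
    d=wcal(look("wrist",f"w10_{i}"));print(d["state"]["clock"],d["state"]["position"].round(1),d["state"]["contact_force"].round(1))
print("slot px",proj(d,[619.2,152.1,92]))
cv2.imwrite("pics/w10.png",crop(d["image"],170,20,175,150,4))
```

```text
15.7 [577.2 216.9  75.6] [-1.   0.1  1.9]
15.75 [577.2 216.9  75.6] [-0.3  0.4  2.6]
slot px [258.21302763  98.46758775]
```

View pics/w10.png

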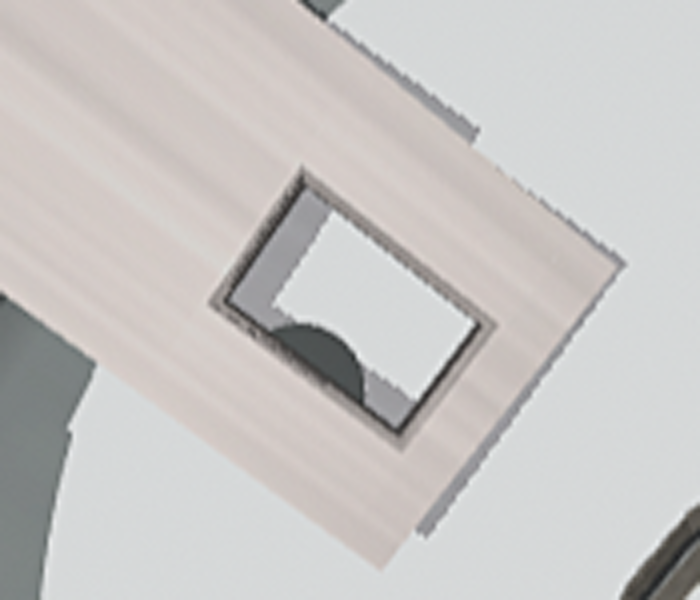

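The slot outline's corners are (303,170), (494,326), (402,446) and (212,302). The hole shows as an arc at lower left through (275,328), (305,323), (340,343), (358,370) and (363,400), so it lies about 9–10 mm too far anticlockwise.

```bash
cat >> h.py <<'E'
def measure(d,corners,arc,off,k,r=7.0):
    from scipy.optimize import least_squares
    f=lambda p,z: onz(d,((p[0]+.5)/k-.5+off[0],(p[1]+.5)/k-.5+off[1]),z)[:2]
    C=np.array([f(p,92) for p in corners]);s=C.mean(0);A=np.array([f(p,76) for p in arc])
    h=least_squares(lambda q:np.hypot(*(A-q).T)-r,s+[0,6]).x
    return s,h,C
E
python3 - <<'E'
from h import *
d=wcal(pickle.load(open("w10_1.pkl","rb")))
s,h,C=measure(d,[(303,170),(494,326),(402,446),(212,302)],[(275,328),(305,323),(340,343),(358,370),(363,400)],(170,20),4)
print(C.round(1).tolist(),s,h,h-s)
for n,p in(("slot",s),("hole",h)): print(n,np.degrees(np.arctan2(p[1]-HUB[1],p[0]-HUB[0])),np.hypot(*(p-HUB)))
p=d["state"]["position"];print(p[:2]-HUB)
E
```

```text
[[629.9, 144.2], [607.8, 145.8], [608.8, 159.6], [630.8, 158.3]] [619.34683203 151.97591236] [619.60155734 162.51637163] [ 0.25472531 10.54045926]
slot -1.7432850212568607 79.68371259466646
hole 5.800189790202205 80.31272846198388
[37.46020182 62.51421233]
```

play_rows:
  travel:
    - [0,0,0.0001]
    - [0.0005,-0.00025,0]
    - [0.0011,-0.00053,0]
    - [0.0011,-0.00053,0]
    - [0.0011,-0.00053,0]
    - [0.0011,-0.00053,0]
    - [0.0011,-0.00053,0]
    - [0.0011,-0.00053,0]
    - [0.0011,-0.00053,0]
    - [0.0006,-0.0003,0]
    - [0,0,0]
    - [0,0,0]
  rotation:
    - [0,0,0]
    - [0,0,0.008]
    - [0,0,0.0165]
    - [0,0,0.0165]
    - [0,0,0.0165]
    - [0,0,0.0165]
    - [0,0,0.0165]
    - [0,0,0.0165]
    - [0,0,0.0165]
    - [0,0,0.0085]
    - [0,0,0]
    - [0,0,0]
  grip: [0,0,0,0,0,0,0,0,0,0,0,0]

```text
clock: 16.8
position: [585.1, 211.4, 75.2]
ee_rot: [0.846, -0.533, 0.0, -0.0]
contact_force: [-0.8, -0.0, 4.8]
gripper_width: -0.3
```

Run:
```python
from h import *
for i in range(3):
    d=wcal(look("wrist",f"w11_{i}"));print(d["state"]["clock"],d["state"]["position"].round(1),d["state"]["contact_force"].round(1),d["state"]["ee_rot"].round(3), rim(d))
print("slot px",proj(d,[619.3,152.0,92]))
cv2.imwrite("pics/w11.png",crop(d["image"],int(proj(d,[619.3,152.0,92])[0])-35,int(proj(d,[619.3,152.0,92])[1])-30,70,60,10))
```

```text
16.8 [585.1 211.4  75.2] [-0.8 -0.   4.8] [ 0.846 -0.533  0.    -0.   ] (array([619.3153015 , 151.24378796]), 53, np.float64(0.1510993614191778))
16.85 [585.1 211.4  75.2] [-0.2  0.1  4.9] [ 0.846 -0.533  0.    -0.   ] (array([619.35143003, 151.26727381]), 61, np.float64(0.1723037760234187))
16.9 [585.  211.4  75.2] [0.1 0.7 4.8] [ 0.846 -0.533  0.    -0.   ] (array([619.35060878, 151.32250024]), 57, np.float64(0.17454743437150907))
slot px [243.2461002 122.8112139]
```

View pics/w11.png

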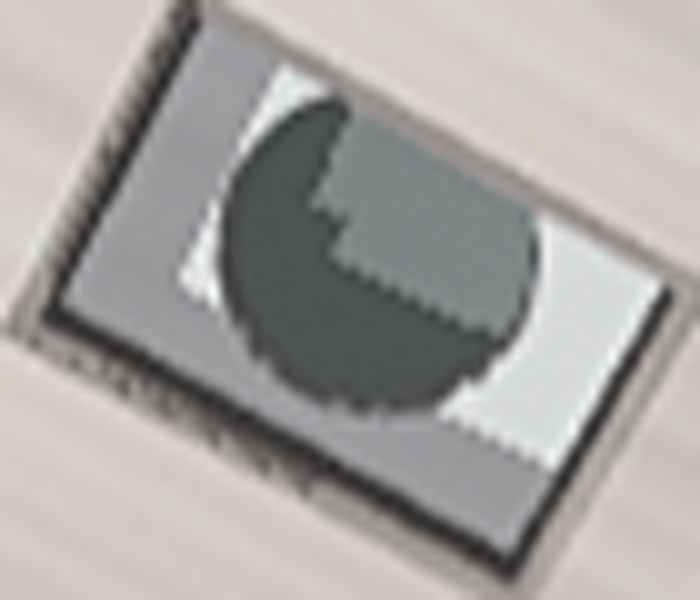

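Run:
```python
from h import *
d=wcal(pickle.load(open("w11_2.pkl","rb")));c=proj(d,[619.3,152.0,92]);o=np.array([int(c[0])-35,int(c[1])-30])
f=lambda p,z: onz(d,((p[0]+.5)/10-.5+o[0],(p[1]+.5)/10-.5+o[1]),z)[:2].round(2)
print("hole",f((380,252),76),"corners L,R",f((15,335),92),f((692,278),92))
a=np.radians(-3.5);x=np.array([np.cos(a),np.sin(a)]);y=np.array([-x[1],x[0]])
for i,j in((1,1),(1,-1),(-1,-1),(-1,1)):
    q=np.array([619.3,152.])+i*11*x+j*7*y; print(q.round(1),((proj(d,[*q,92])-o+.5)*10-.5).round())
```

```text
hole [619.27 151.16] corners L,R [630.62 158.33] [608.47 145.41]
[630.7 158.3] [ 13. 334.]
[629.9 144.3] [183.  -6.]
[607.9 145.7] [702. 292.]
[608.7 159.7] [521. 613.]
```

The hole is now about 0.7 mm from the slot centre, against about 3.5 mm of play, which is good enough. Now a very slow straight lift-off, then a check for drift.

play_rows:
  travel:
    - [0,0,0]
    - [0,0,-0.0001]
    - [0,0,-0.0001]
    - [0,0,-0.0001]
    - [0,0,-0.0001]
    - [0,0,-0.0001]
    - [0,0,-0.0001]
    - [0,0,-0.0001]
    - [0,0,-0.0001]
    - [0,0,-0.0001]
    - [0,0,-0.0001]
    - [0,0,-0.0002]
  rotation:
    - [0,0,0]
    - [0,0,0]
    - [0,0,0]
    - [0,0,0]
    - [0,0,0]
    - [0,0,0]
    - [0,0,0]
    - [0,0,0]
    - [0,0,0]
    - [0,0,0]
    - [0,0,0]
    - [0,0,0]
  grip: [0,0,0,0,0,0,0,0,0,0,0,0]

```text
clock: 17.95
position: [584.7, 211.2, 76.0]
ee_rot: [0.846, -0.533, -0.0, 0.0]
contact_force: [0.9, 1.3, 1.6]
gripper_width: -0.1
```

play_rows:
  travel:
    - [0,0,-0.0003]
    - [0,0,-0.001]
    - [0,0,-0.001]
    - [0,0,-0.001]
    - [0,0,0]
    - [0,0,0]
  rotation:
    - [0,0,0]
    - [0,0,0]
    - [0,0,0]
    - [0,0,0]
    - [0,0,0]
    - [0,0,0]
  grip: [0,0,0,0,0,0]

```text
clock: 18.45
position: [584.8, 211.2, 79.5]
ee_rot: [0.846, -0.533, -0.0, 0.0]
contact_force: [0.1, -0.1, -0.5]
gripper_width: 0.2
```

Run:
```python
from h import *
for i in range(6):
    d=wcal(look("wrist",f"w12_{i}"));print(d["state"]["clock"],d["state"]["position"].round(2),d["state"]["contact_force"].round(1), rim(d))
```

```text
18.45 [584.75 211.18  79.51] [ 0.1 -0.1 -0.5] (array([619.40513621, 152.04939869]), 47, np.float64(0.14957562889699177))
18.5 [584.79 211.21  79.53] [ 0.4 -0.7 -0.7] (array([619.40126498, 152.12199189]), 57, np.float64(0.12544915896252395))
18.55 [584.79 211.21  79.51] [-0.8 -0.5  0.7] (array([619.39966914, 152.0665135 ]), 54, np.float64(0.133398013719376))
18.6 [584.82 211.23  79.53] [ 0.2  0.2 -0.7] (array([619.39690087, 152.10286177]), 52, np.float64(0.13164740228173305))
18.65 [584.85 211.23  79.54] [-0.1 -1.   0.4] (array([619.40117919, 152.03567559]), 59, np.float64(0.14405178313394726))
18.7 [584.89 211.25  79.56] [ 0.5 -0.4 -0.2] (array([619.40343712, 152.05957367]), 60, np.float64(0.12945415765249232))
```

The hole is at rest at (619.4, 152.06), and the slot centre is at about (619.3, 152.0). Now for the pin: lift, turn the tool so x points to world −y, and fly at z≈150.

play_rows:
  travel:
    - [0,0,-0.01]
    - [0,0,-0.02]
    - [0,0,-0.02]
    - [0,0,-0.02]
    - [0.039,0.0012,0]
    - [0.039,0.0012,0]
    - [0.039,0.0012,0]
    - [0.039,0.0012,0]
    - [0.039,0.0012,0]
    - [0.039,0.0012,0]
    - [0.039,0.0012,0]
    - [0.039,0.0012,0]
  rotation:
    - [0,0,0.111]
    - [0,0,0.111]
    - [0,0,0.111]
    - [0,0,0.112]
    - [0,0,0]
    - [0,0,0]
    - [0,0,0]
    - [0,0,0]
    - [0,0,0]
    - [0,0,0]
    - [0,0,0]
    - [0,0,0]
  grip: [0,0,0,0,0,0,0.6,0.6,0.6,0.6,0.6,0.6]

```text
clock: 19.75
position: [575.3, -102.5, 149.8]
ee_rot: [0.708, -0.707, 0.0, -0.0]
contact_force: [0.5, -0.4, -0.3]
gripper_width: 51.3
```

play_rows:
  travel:
    - [0.039,0.0013,0]
    - [0.039,0.0013,0]
    - [0.039,0.0013,0]
    - [0.038,0.0013,0]
    - [0,0,0]
    - [0,0,0]
    - [0,0,0]
    - [0,0,0]
  rotation:
    - [0,0,0]
    - [0,0,0]
    - [0,0,0]
    - [0,0,0]
    - [0,0,0]
    - [0,0,0]
    - [0,0,0]
    - [0,0,0]
  grip: [0.6,0.6,0.6,0.6,0.6,0.6,0.6,0.6]

```text
clock: 20.42
position: [570.7, -254.7, 149.6]
ee_rot: [0.708, -0.706, -0.0, -0.0]
contact_force: [1.0, 0.1, -0.7]
gripper_width: 51.2
```

Run:
```python
from h import *
d=wcal(look("wrist","w13"));print(d["state"]["clock"],d["state"]["position"].round(1),d["state"]["ee_rot"].round(3),d["state"]["gripper_width"])
t=look("top","t13")
c=proj(d,[570,-256,70]);print(c);u,v=int(c[0])-40,int(c[1])-40
print(u,v)
a=crop(d["image"],u,v,80,80,5); b=crop(t["image"],138,168,25,25,16)
cv2.imwrite("pics/w13.png",np.hstack([a,b]))
print([q for q in hole(t) if q[2]<400])
```

```text
20.4167 [ 570.7 -254.7  149.6] [ 0.708 -0.706 -0.    -0.   ] 51.24917009554716
[256.62188178 201.73239035]
216 161
[(np.float64(-15.7), np.float64(79.0), 281, 20)]
```

View pics/w13.png

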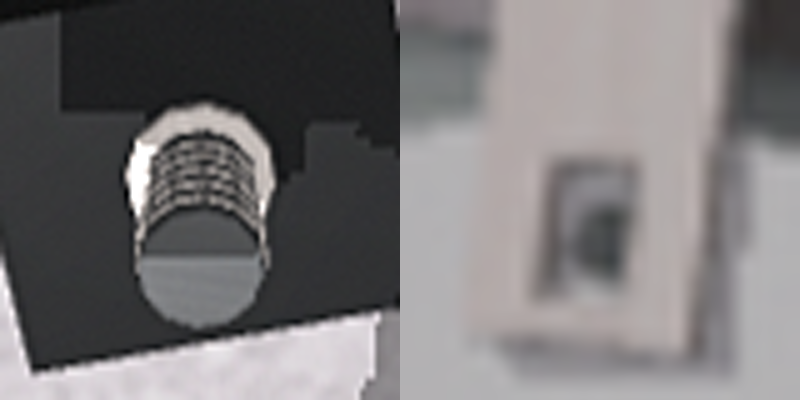

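In the wrist crop (5×) the head's top disc is centred at (201,267) and the collar at (201,177). In the top crop the hole still shows in the slot as it should.

Run:
```python
from h import *
d=wcal(pickle.load(open("w13.pkl","rb")));t=pickle.load(open("top0.pkl","rb"))
q=lambda p:((p[0]+.5)/5-.5+216,(p[1]+.5)/5-.5+161)
print("top",onz(d,q((201,267)),87),"collar",onz(d,q((201,177)),49))
print(tri([ray(d,q((201,267))),ray(t,(312.9,207.1))]),tri([ray(d,q((201,177))),ray(t,(310.8,207.7))]))
print(d["state"]["position"])
```

```text
top [ 570.59316511 -253.35578939   87.        ] collar [ 570.58890792 -253.13210811   49.        ]
(array([ 570.1572573 , -255.17566438,   91.27104313]), [np.float64(0.44455235165464524), np.float64(0.4445523516544185)]) (array([ 570.67616426, -254.71406803,   53.61077964]), [np.float64(0.08475963030434036), np.float64(0.08475963030428045)])
[ 570.69664677 -254.739153    149.61402134]
```

play_rows:
  travel:
    - [-0.0015,0,0.02]
    - [0,0,0.025]
    - [0,0,0.025]
    - [0,0,0.015]
    - [0,0,0.009]
    - [0,0,0.004]
    - [0,0,0]
    - [0,0,0]
    - [0,0,0]
  rotation:
    - [0,0,0]
    - [0,0,0]
    - [0,0,0]
    - [0,0,0]
    - [0,0,0]
    - [0,0,0]
    - [0,0,0]
    - [0,0,0]
    - [0,0,0]
  grip: [0.6,0.6,0.6,0.6,0.6,0.6,0.6,0.6,0.6]

```text
clock: 21.27
position: [571.7, -254.3, 53.0]
ee_rot: [0.708, -0.707, 0.001, -0.001]
contact_force: [0.1, -0.1, 0.3]
gripper_width: 51.0
```

play_rows:
  travel:
    - [0,0,0]
    - [0,0,0]
    - [0,0,0]
    - [0,0,0]
    - [0,0,0]
    - [0,0,0]
  rotation:
    - [0,0,0]
    - [0,0,0]
    - [0,0,0]
    - [0,0,0]
    - [0,0,0]
    - [0,0,0]
  grip: [0.4,0.3,0.2,0.1,0,0]

```text
clock: 21.77
position: [570.9, -254.4, 52.5]
ee_rot: [0.708, -0.707, 0.0, -0.0]
contact_force: [-0.5, 0.7, 5.8]
gripper_width: 16.8
```

play_rows:
  travel:
    - [0,0,0]
    - [0,0,0]
    - [0,0,-0.002]
    - [0,0,-0.005]
    - [0,0,-0.008]
    - [0,0,-0.01]
    - [0,0,-0.015]
    - [0,0,-0.02]
    - [0,0,-0.02]
    - [0,0,-0.02]
    - [0,0,0]
    - [0,0,0]
  rotation:
    - [0,0,0]
    - [0,0,0]
    - [0,0,0]
    - [0,0,0]
    - [0,0,0]
    - [0,0,0]
    - [0,0,0]
    - [0,0,0]
    - [0,0,0]
    - [0,0,0]
    - [0,0,0]
    - [0,0,0]
  grip: [0,0,0,0,0,0,0,0,0,0,0,0]

```text
clock: 22.77
position: [571.4, -254.3, 153.5]
ee_rot: [0.707, -0.707, 0.001, -0.001]
contact_force: [-0.2, 0.5, -1.5]
gripper_width: 16.3
```

Run:
```python
from h import *
d=wcal(look("wrist","w14"));st=d["state"];print(st["clock"],st["position"].round(2),st["ee_rot"].round(4),st["gripper_width"],st["contact_force"].round(1))
z=st["position"][2]-7.5
for dy in (0,1.2): 
    p=[st["position"][0],st["position"][1]+dy,z]; print(dy,"collar pred",proj(d,p),"r px",323.8*12/150, "tip", proj(d,[p[0],p[1],z-28]))
c=proj(d,[st["position"][0],st["position"][1],z-10]).astype(int);print(c)
g=crop(d["image"],c[0]-40,c[1]-40,80,80,7)
s=look("scene","s14"); q=proj(s,st["position"]+[0,0,-20]).astype(int);b=cv2.resize(s["image"][q[1]-40:q[1]+40,q[0]-15:q[0]+15],(210,560),interpolation=cv2.INTER_CUBIC)
cv2.imwrite("pics/w14.png",np.hstack([g,b]))
```

```text
22.7667 [ 571.39 -254.3   153.46] [ 0.7074 -0.7068  0.0015 -0.0012] 16.276431252137197 [-0.2  0.5 -1.5]
0 collar pred [255.65751861 252.03998198] r px 25.904000000000003 tip [255.85384391 229.09639665]
1.2 collar pred [255.656354   254.10070534] r px 25.904000000000003 tip [255.85244523 230.92187111]
[255 243]
```

View pics/w14.png

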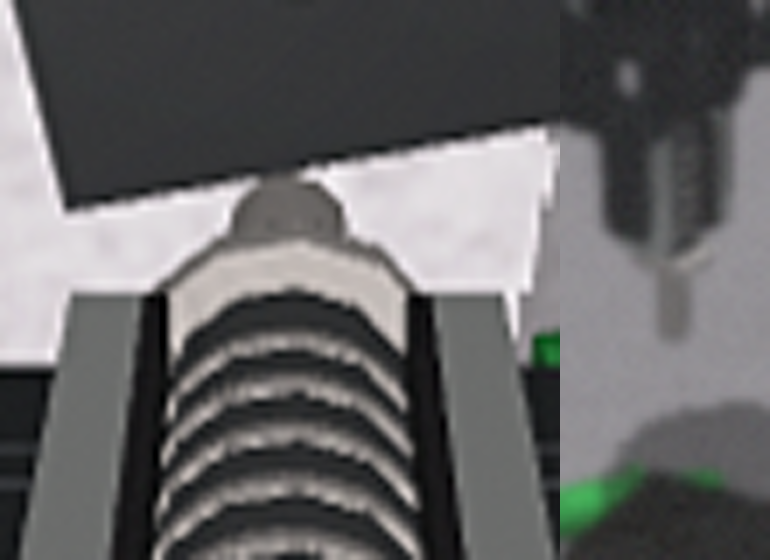

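The pin is held straight: the shank is at column 290, right where the jaws centre it, with the tip clear below. That was my last viewable picture. Before carrying the pin over, I'll check numerically from the top camera that the hole hasn't drifted since t=20.4.

Run:
```python
from h import *
a=pickle.load(open("t13.pkl","rb"));b=look("top","t14")
for d in (a,b):
    g=d["image"][176:188,144:156].astype(float).mean(2); w=np.clip(140-g[2:10,3:10],0,None); 
    yy,xx=np.mgrid[178:186,147:154]; print(d["state"]["clock"],(w*xx).sum()/w.sum(),(w*yy).sum()/w.sum(),w.sum())
print(np.abs(a["image"][176:188,144:156].astype(int)-b["image"][176:188,144:156]).max(), b["state"]["position"].round(2), b["state"]["gripper_width"])
```

```text
20.4667 149.3170731707317 181.9425966986943 1353.0
22.8667 149.312158808933 181.95781637717118 1343.3333333333335
4 [ 569.92 -253.9   150.87] 16.354962869180046
```

play_rows:
  travel:
    - [-0.015,-0.0018,0]
    - [-0.03,-0.0036,0]
    - [-0.038,-0.0045,0]
    - [-0.038,-0.0045,0]
    - [-0.038,-0.0045,0]
    - [-0.038,-0.0045,0]
    - [-0.038,-0.0045,0]
    - [-0.038,-0.0045,0]
    - [-0.038,-0.0045,0]
    - [-0.038,-0.0045,0]
    - [-0.03,-0.0036,0]
    - [-0.015,-0.0018,0]
  rotation:
    - [0,0,0]
    - [0,0,0]
    - [0,0,0]
    - [0,0,0]
    - [0,0,0]
    - [0,0,0]
    - [0,0,0]
    - [0,0,0]
    - [0,0,0]
    - [0,0,0]
    - [0,0,0]
    - [0,0,0]
  grip: [0,0,0,0,0,0,0,0,0,0,0,0]

```text
clock: 23.92
position: [616.7, 143.3, 150.0]
ee_rot: [0.709, -0.706, -0.0, 0.001]
contact_force: [0.2, -0.2, -0.9]
gripper_width: 16.4
```

play_rows:
  travel:
    - [-0.01,-0.001,0]
    - [0,0,0]
    - [0,0,0]
    - [0,0,0]
    - [0,0,0]
    - [0,0,0]
  rotation:
    - [0,0,0]
    - [0,0,0]
    - [0,0,0]
    - [0,0,0]
    - [0,0,0]
    - [0,0,0]
  grip: [0,0,0,0,0,0]

```text
clock: 24.42
position: [618.0, 148.4, 151.8]
ee_rot: [-0.707, 0.707, 0.0, -0.0]
contact_force: [-1.2, -0.9, -0.8]
gripper_width: 16.5
```

play_rows:
  travel:
    - [-0.0021,-0.0014,0.006]
    - [0,0,0.008]
    - [0,0,0.005]
    - [0,0,0.001]
    - [0,0,0]
    - [0,0,0]
    - [0,0,0]
    - [0,0,0]
  rotation:
    - [0,0,0]
    - [0,0,0]
    - [0,0,0]
    - [0,0,0]
    - [0,0,0]
    - [0,0,0]
    - [0,0,0]
    - [0,0,0]
  grip: [0,0,0,0,0,0,0,0]

```text
clock: 25.08
position: [619.6, 152.1, 131.9]
ee_rot: [0.708, -0.707, 0.0, -0.0]
contact_force: [-0.1, -0.1, -0.9]
gripper_width: 16.4
```

Run:
```python
from h import *
d=wcal(look("wrist","w15"));st=d["state"];print(st["clock"],st["position"].round(2),st["ee_rot"].round(4),st["gripper_width"],st["contact_force"].round(1))
g=d["image"].astype(int).mean(2).astype(int)
tip=st["position"]+[0,1.5,-35.5]
print("tip pred",proj(d,tip).round(1),"slot",proj(d,[619.3,152,92]).round(1))
a=np.radians(-3.5);x=np.array([np.cos(a),np.sin(a)]);y=np.array([-x[1],x[0]])
for i,j in((1,1),(1,-1),(-1,-1),(-1,1)):
    q=np.array([619.3,152.])+i*10.5*x+j*6.5*y; print((proj(d,[*q,92])).round(1))
for v in range(206,242): print(v,g[v,236:277:1].tolist())
```

```text
25.0833 [619.6  152.07 131.95] [ 7.075e-01 -7.067e-01  1.000e-04 -3.000e-04] 16.405441057973874 [-0.1 -0.1 -0.9]
tip pred [255.7 231.3] slot [256.2 225.9]
[238.5 234.5]
[239.5 215.1]
[274.2 217.1]
[272.5 236.4]
206 [139, 139, 139, 139, 139, 138, 139, 138, 139, 140, 139, 138, 138, 138, 138, 138, 138, 139, 138, 138, 138, 138, 139, 138, 138, 138, 138, 137, 137, 137, 138, 138, 138, 139, 139, 139, 138, 138, 137, 138, 138]
207 [139, 139, 138, 138, 139, 139, 140, 138, 140, 140, 141, 139, 140, 140, 140, 140, 139, 141, 142, 140, 140, 140, 139, 139, 139, 138, 139, 138, 140, 139, 138, 138, 139, 139, 137, 138, 139, 139, 139, 139, 138]
208 [137, 137, 137, 137, 137, 136, 137, 137, 137, 138, 137, 138, 138, 138, 138, 139, 139, 140, 140, 140, 140, 140, 139, 140, 140, 141, 141, 140, 142, 141, 140, 141, 141, 140, 141, 141, 141, 139, 140, 139, 140]
209 [137, 139, 137, 137, 137, 136, 136, 136, 136, 136, 136, 136, 136, 136, 136, 136, 137, 137, 137, 137, 138, 137, 137, 137, 137, 137, 138, 139, 138, 138, 138, 139, 139, 139, 140, 140, 140, 141, 141, 140, 141]
210 [137, 138, 137, 138, 137, 138, 138, 136, 137,
[... 5580 characters left out ...]
45, 129, 130, 114, 95, 92, 78, 71, 68, 72, 87, 150, 220, 233, 228, 226, 224, 225, 225]
239 [217, 219, 219, 222, 230, 206, 154, 61, 58, 89, 112, 123, 135, 135, 135, 140, 145, 146, 142, 141, 138, 136, 138, 141, 145, 141, 128, 128, 112, 111, 90, 76, 67, 56, 141, 210, 224, 219, 216, 216, 215]
240 [217, 219, 221, 229, 207, 123, 59, 65, 94, 127, 140, 142, 145, 143, 142, 139, 135, 136, 134, 135, 136, 136, 136, 137, 137, 137, 138, 142, 140, 144, 129, 111, 108, 87, 55, 139, 207, 222, 216, 215, 214]
241 [218, 223, 232, 195, 120, 60, 76, 110, 130, 141, 136, 136, 137, 139, 139, 139, 137, 134, 135, 136, 137, 136, 136, 137, 137, 136, 136, 135, 137, 140, 142, 139, 142, 128, 86, 52, 137, 229, 224, 219, 218]
```

The numbers show the slot's outline at columns 238–274.5 and centre row about 224.6, with the shank tip's apex at (256, 228.3). The x position is centred. In y the pin is about 2.2 mm too far to +y. I'll correct that and start down.

play_rows:
  travel:
    - [0.0022,0,0]
    - [0,0,0]
    - [0,0,0]
    - [0,0,0.001]
    - [0,0,0.0015]
    - [0,0,0.0015]
    - [0,0,0.001]
    - [0,0,0]
    - [0,0,0]
  rotation:
    - [0,0,0]
    - [0,0,0]
    - [0,0,0]
    - [0,0,0]
    - [0,0,0]
    - [0,0,0]
    - [0,0,0]
    - [0,0,0]
    - [0,0,0]
  grip: [0,0,0,0,0,0,0,0,0]

```text
clock: 25.88
position: [619.3, 149.7, 126.4]
ee_rot: [0.708, -0.707, -0.0, 0.0]
contact_force: [-1.1, -0.1, -0.6]
gripper_width: 16.2
```

Run:
```python
from h import *
d=wcal(look("wrist","w16"));st=d["state"];print(st["clock"],st["position"].round(2),st["ee_rot"].round(4),st["contact_force"].round(1),st["wrist_torque"].round(2))
g=d["image"].astype(int).mean(2).astype(int)
tip=st["position"]+[0,1.5,-35.5]
print("tip pred",proj(d,tip).round(1),"slot",proj(d,[619.3,151.1,92]).round(1))
for v in range(206,240): print(v,g[v,232:280:2].tolist())
```

```text
25.8833 [619.34 149.71 126.42] [ 7.075e-01 -7.067e-01 -1.000e-04  2.000e-04] [-1.1 -0.1 -0.6] [-0.03  0.05  0.04]
tip pred [255.6 231.4] slot [255.7 232. ]
206 [134, 134, 135, 135, 136, 136, 136, 137, 137, 138, 138, 139, 141, 142, 142, 142, 142, 143, 144, 132, 135, 124, 124, 116]
207 [133, 134, 133, 133, 134, 133, 134, 135, 135, 135, 136, 136, 138, 137, 138, 139, 138, 138, 138, 140, 141, 141, 142, 142]
208 [132, 132, 131, 133, 132, 133, 132, 133, 134, 134, 134, 134, 135, 135, 135, 136, 136, 136, 138, 138, 138, 138, 139, 139]
209 [135, 134, 133, 134, 133, 132, 131, 131, 132, 133, 132, 133, 133, 133, 134, 132, 133, 134, 134, 135, 134, 136, 134, 136]
210 [138, 137, 137, 137, 136, 136, 136, 134, 135, 133, 133, 133, 132, 133, 134, 133, 132, 133, 133, 132, 134, 134, 134, 135]
211 [139, 138, 138, 137, 139, 138, 139, 138, 139, 138, 138, 136, 137, 136, 136, 135, 136, 134, 134, 133, 134, 132, 133, 134]
212 [137, 138, 139, 137, 137, 138, 138, 139, 138, 138, 139, 139, 139, 138, 139, 138, 138, 136, 138, 137, 137, 137, 137, 135]
213 [140, 140, 140, 140, 138, 140, 139, 140, 139, 139, 139, 139, 139,
[... 2450 characters left out ...]
13, 136, 136]
234 [229, 230, 228, 104, 183, 179, 178, 182, 67, 68, 73, 73, 77, 75, 73, 67, 134, 176, 174, 176, 77, 120, 138, 137]
235 [223, 224, 216, 93, 156, 163, 162, 172, 64, 73, 75, 75, 79, 77, 74, 70, 115, 180, 174, 178, 60, 126, 140, 139]
236 [224, 224, 211, 79, 85, 107, 105, 122, 67, 77, 75, 75, 77, 79, 77, 74, 101, 171, 182, 185, 66, 122, 138, 138]
237 [224, 225, 213, 82, 72, 73, 70, 68, 71, 73, 78, 90, 104, 116, 93, 75, 74, 122, 148, 158, 70, 127, 138, 137]
238 [221, 223, 210, 97, 79, 80, 74, 78, 97, 101, 119, 129, 137, 146, 130, 96, 78, 65, 62, 85, 68, 132, 141, 139]
239 [219, 219, 197, 94, 77, 75, 72, 113, 137, 135, 146, 144, 139, 139, 146, 129, 114, 91, 73, 70, 70, 136, 142, 142]
```

The tip is inside the slot and centred, with the hole visible behind it and no force. On down.

play_rows:
  travel:
    - [0,0,0.0015]
    - [0,0,0.002]
    - [0,0,0.002]
    - [0,0,0.002]
    - [0,0,0.002]
    - [0,0,0.002]
    - [0,0,0.001]
    - [0,0,0]
    - [0,0,0]
  rotation:
    - [0,0,0]
    - [0,0,0]
    - [0,0,0]
    - [0,0,0]
    - [0,0,0]
    - [0,0,0]
    - [0,0,0]
    - [0,0,0]
    - [0,0,0]
  grip: [0,0,0,0,0,0,0,0,0]

```text
clock: 26.68
position: [619.4, 149.7, 114.0]
ee_rot: [0.707, -0.707, 0.0, 0.0]
contact_force: [0.8, 0.7, -0.8]
gripper_width: 16.5
```

play_rows:
  travel:
    - [0,0,0.001]
    - [0,0,0.001]
    - [0,0,0.001]
    - [0,0,0.001]
    - [0,0,0]
  rotation:
    - [0,0,0]
    - [0,0,0]
    - [0,0,0]
    - [0,0,0]
    - [0,0,0]
  grip: [0,0,0,0,0]

```text
clock: 27.1
position: [619.2, 149.7, 109.8]
ee_rot: [0.707, -0.707, -0.0, 0.0]
contact_force: [0.3, 0.0, -0.7]
gripper_width: 15.9
```

play_rows:
  travel:
    - [0,0,0.001]
    - [0,0,0.0015]
    - [0,0,0.0015]
    - [0,0,0.0015]
    - [0,0,0.0015]
    - [0,0,0.001]
    - [0,0,0.0005]
    - [0,0,0]
    - [0,0,0]
  rotation:
    - [0,0,0]
    - [0,0,0]
    - [0,0,0]
    - [0,0,0]
    - [0,0,0]
    - [0,0,0]
    - [0,0,0]
    - [0,0,0]
    - [0,0,0]
  grip: [0,0,0,0,0,0,0,0,0]

```text
clock: 27.85
position: [619.4, 149.8, 101.6]
ee_rot: [0.708, -0.707, -0.0, -0.0]
contact_force: [0.5, -0.4, -1.0]
gripper_width: 16.5
```

play_rows:
  travel:
    - [0,0,0.0004]
    - [0,0,0.0004]
    - [0,0,0]
  rotation:
    - [0,0,0]
    - [0,0,0]
    - [0,0,0]
  grip: [0,0,0]

```text
clock: 28.1
position: [619.4, 149.7, 100.8]
ee_rot: [0.707, -0.707, -0.0, 0.0]
contact_force: [0.1, 0.0, -1.8]
gripper_width: 16.5
```

play_rows:
  travel:
    - [0,0,0.0004]
    - [0,0,0.0004]
    - [0,0,0.0002]
    - [0,0,0]
  rotation:
    - [0,0,0]
    - [0,0,0]
    - [0,0,0]
    - [0,0,0]
  grip: [0,0,0,0]

```text
clock: 28.43
position: [619.3, 149.7, 99.7]
ee_rot: [0.708, -0.707, -0.0, 0.0]
contact_force: [0.0, 0.2, -1.4]
gripper_width: 16.5
```

play_rows:
  travel:
    - [0,0,0.0003]
    - [0,0,0]
  rotation:
    - [0,0,0]
    - [0,0,0]
  grip: [0,0]

```text
clock: 28.6
position: [619.4, 149.7, 99.5]
ee_rot: [0.707, -0.707, 0.0, -0.0]
contact_force: [-0.0, 0.4, -1.2]
gripper_width: 16.4
```

play_rows:
  travel:
    - [0,0,0.0003]
    - [0,0,0.0003]
    - [0,0,0]
  rotation:
    - [0,0,0]
    - [0,0,0]
    - [0,0,0]
  grip: [0,0,0]

```text
clock: 28.85
position: [619.5, 149.7, 99.5]
ee_rot: [0.708, -0.707, 0.0, -0.0]
contact_force: [-2.1, -0.9, 2.6]
gripper_width: 16.5
```

play_rows:
  travel:
    - [0,0,0.0003]
    - [0,0,0]
  rotation:
    - [0,0,0]
    - [0,0,0]
  grip: [0,0]

```text
clock: 29.02
position: [619.5, 149.7, 99.5]
ee_rot: [0.708, -0.707, 0.0, -0.0]
contact_force: [-1.2, 0.3, 5.4]
gripper_width: 16.7
```

The collar seated at TCP z = 99.5, exactly as predicted. I'll ease off and release.

play_rows:
  travel:
    - [0,0,-0.0003]
    - [0,0,0]
    - [0,0,0]
    - [0,0,0]
    - [0,0,0]
    - [0,0,0]
    - [0,0,0]
    - [0,0,0]
  rotation:
    - [0,0,0]
    - [0,0,0]
    - [0,0,0]
    - [0,0,0]
    - [0,0,0]
    - [0,0,0]
    - [0,0,0]
    - [0,0,0]
  grip: [0,0.25,0.3,0.35,0.4,0.4,0.4,0.4]

```text
clock: 29.68
position: [619.4, 149.7, 98.8]
ee_rot: [0.707, -0.707, -0.0, 0.0]
contact_force: [0.2, 0.4, -1.0]
gripper_width: 34.1
```

play_rows:
  travel:
    - [0,0,-0.002]
    - [0,0,-0.008]
    - [0,0,-0.015]
    - [0,0,-0.02]
    - [0,0,-0.025]
    - [0,0,-0.025]
    - [0,0,-0.005]
    - [0,0,0]
    - [0,0,0]
    - [0,0,0]
    - [0,0,0]
    - [0,0,0]
  rotation:
    - [0,0,0]
    - [0,0,0]
    - [0,0,0]
    - [0,0,0]
    - [0,0,0]
    - [0,0,0]
    - [0,0,0]
    - [0,0,0]
    - [0,0,0]
    - [0,0,0]
    - [0,0,0]
    - [0,0,0]
  grip: [0.4,0.4,0.4,0.4,0.4,0.4,0.4,0.4,0.4,0.4,0.4,0.4]

```text
clock: 30.68
position: [618.9, 149.5, 197.5]
ee_rot: [0.707, -0.707, -0.0, 0.001]
contact_force: [-1.1, 0.1, -0.1]
gripper_width: 34.3
```

Run:
```python
from h import *
d=wcal(look("wrist","w17"));st=d["state"];print(st["clock"],st["position"].round(2),st["gripper_width"],st["contact_force"].round(1))
s=look("scene","s17"); 
dep=d["depth"]
# world points from wrist depth near the slot
K=d["camera_matrix"];v,u=np.mgrid[0:384,0:512];z=dep
P=np.stack([(u-K[0,2])/K[0,0]*z,(v-K[1,2])/K[1,1]*z,z],-1)-d["t"]
W=P@d["R"]
m=(z>0)&(np.hypot(W[...,0]-619.4,W[...,1]-151)<14)
h=W[m]
for lo,hi in((89,94),(94,99),(125,140)):
    q=h[(h[:,2]>lo)&(h[:,2]<hi)]; print(lo,hi,len(q),q.mean(0).round(1) if len(q) else "", np.median(q[:,2]) if len(q) else "", (q.min(0).round(1),q.max(0).round(1)) if len(q) else "")
# scene: depth-based head axis
dep=s["depth"];K=s["camera_matrix"];P=np.stack([(u-K[0,2])/K[0,0]*dep,(v-K[1,2])/K[1,1]*dep,dep],-1)-s["t"];W=P@s["R"]
m=(dep>0)&(np.hypot(W[...,0]-621,W[...,1]-152)<16)&(W[...,2]>93)
for lo in range(92,140,8):
    q=W[m&(W[...,2]>lo)&(W[...,2]<lo+8)]; print("scene",lo,len(q),q.mean(0).round(1) if len(q) else "")
```

```text
30.6833 [618.87 149.49 197.52] 34.27703703857467 [-1.1  0.1 -0.1]
89 94 274 [619.1 145.   91.2] 90.9092997691836 (array([605.4, 137.2,  89.1]), array([633. , 160.1,  94. ]))
94 99 184 [619.4 146.4  95.1] 94.81882159788222 (array([608. , 140.3,  94. ]), array([631.1, 157.7,  98.7]))
125 140 559 [619.5 150.6 132. ] 132.4865697881614 (array([610.8, 142.9, 125.1]), array([628.3, 160.6, 134.6]))
scene 92 89 [626.4 152.   96. ]
scene 100 45 [627.1 151.7 104.5]
scene 108 46 [626.8 151.8 111.8]
scene 116 53 [627.4 151.4 120. ]
scene 124 51 [627.  152.2 128.2]
scene 132 68 [622.  150.3 133.7]
```

The head's top is at z≈133–134 (134 expected), the collar's at ≈95 (96 expected), and the head's side is vertical. Last, I'll compare with the first scene picture for anything that moved, then hand in.

Run:
```python
from h import *
from bench import workorder, arm
t0=pickle.load(open("top0.pkl","rb"))["image"].astype(int);t=look("top","t18")["image"].astype(int)
D=np.abs(t-t0).max(2)
for n,(u,v) in dict(roll=(237,124),pear_a=(285,147),pear_b=(381,207),weight=(331,152),yellow=(317,176),orange=(339,186),green1=(277,207),green2=(327,242),marker=(307,282)).items():
    w=22; print(n,(D[v-w//2:v+w//2,u-w//2:u+w//2]>40).sum())
s0=pickle.load(open("scene0.pkl","rb"))["image"].astype(int);s=look("scene","s18")["image"].astype(int);E=np.abs(s-s0).max(2)
for n,(u,v) in dict(roll=(224,293),pear_a=(191,240),pear_b=(159,167),weight=(151,218),yellow=(187,202),orange=(176,188),green1=(250,204),green2=(228,167),marker=(268,171)).items(): print("s",n,(E[v-10:v+10,u-10:u+10]>40).sum())
print(arm.read_state()["clock"],arm.read_state()["contact_force"].round(1)); print(workorder.job_done())
```

```text
roll 0
pear_a 0
pear_b 3
weight 0
yellow 212
orange 140
green1 109
green2 142
marker 0
s roll 0
s pear_a 0
s pear_b 0
s weight 0
s yellow 288
s orange 205
s green1 222
s green2 169
s marker 0
30.8833 [ 0.3 -0.2  0.4]
the job is handed in; nothing more can be done
None
```

The four coloured look-alikes differ from the first pictures, which I didn't expect. I'll check the saved frames to see when and how that happened.

Run:
```python
from h import *
pts=dict(yellow=(317,176),orange=(339,186),green1=(277,207),green2=(327,242))
sp=dict(yellow=(187,202),orange=(176,188),green1=(250,204),green2=(228,167))
def cen(im,p,w=22):
    c=im[p[1]-w:p[1]+w,p[0]-w:p[0]+w].astype(int);s=c.max(2)-c.min(2);m=s>110
    n,l,st,ce=cv2.connectedComponentsWithStats(m.astype(np.uint8));
    if n<2: return None
    k=min(range(1,n),key=lambda k:np.hypot(*(ce[k]-w)) - .01*st[k][4]); return (ce[k]-w+p).round(1).tolist(),int(st[k][4]),c[l==k].mean(0).round().tolist()
for f in ["top0","t1_0","t2","t5","t9","t13","t14","t18"]:
    d=pickle.load(open(f+".pkl","rb")); print(f,{n:cen(d["image"],p) for n,p in pts.items()})
for f in ["scene0","s5","s14","s17","s18"]:
    d=pickle.load(open(f+".pkl","rb")); print(f,{n:cen(d["image"],p) for n,p in sp.items()})
```

```text
top0 {'yellow': ([317.2, 176.3], 63, [4.0, 153.0, 161.0]), 'orange': ([338.6, 185.3], 62, [4.0, 103.0, 162.0]), 'green1': ([277.1, 205.9], 29, [65.0, 147.0, 32.0]), 'green2': ([328.2, 241.3], 28, [60.0, 144.0, 23.0])}
t1_0 {'yellow': ([312.2, 181.6], 219, [2.0, 124.0, 174.0]), 'orange': ([323.5, 180.9], 77, [4.0, 100.0, 175.0]), 'green1': ([277.4, 221.4], 50, [48.0, 132.0, 4.0]), 'green2': ([330.5, 234.0], 16, [52.0, 136.0, 7.0])}
t2 {'yellow': ([312.1, 181.6], 218, [2.0, 124.0, 174.0]), 'orange': ([323.4, 180.9], 76, [3.0, 100.0, 176.0]), 'green1': ([277.4, 221.3], 48, [48.0, 132.0, 4.0]), 'green2': ([330.6, 233.8], 17, [51.0, 135.0, 7.0])}
t5 {'yellow': ([312.1, 181.6], 220, [2.0, 125.0, 175.0]), 'orange': ([323.4, 180.9], 76, [3.0, 101.0, 177.0]), 'green1': ([277.4, 221.4], 50, [49.0, 133.0, 4.0]), 'green2': ([330.3, 234.1], 15, [52.0, 138.0, 8.0])}
t9 {'yellow': ([312.1, 181.6], 219, [2.0, 124.0, 174.0]), 'orange': ([323.4, 181.0], 76, [3.0, 100.0, 175.0]), 'green1': ([277.4, 221.4], 49, [48.0, 132.0, 4.0]), 'green2': ([330.5, 234.0], 16, [51.0, 136.0, 7.0])}
t13 {'yellow': None,
[... 508 characters left out ...]
.2], 117, [47.0, 160.0, 180.0]), 'orange': ([174.8, 188.4], 98, [44.0, 99.0, 178.0]), 'green1': None, 'green2': None}
s5 {'yellow': ([193.0, 213.5], 242, [50.0, 152.0, 212.0]), 'orange': ([181.3, 208.0], 52, [60.0, 127.0, 214.0]), 'green1': None, 'green2': None}
s14 {'yellow': ([193.0, 213.5], 242, [49.0, 152.0, 212.0]), 'orange': ([181.3, 208.0], 52, [60.0, 127.0, 215.0]), 'green1': None, 'green2': None}
s17 {'yellow': ([192.9, 213.5], 243, [50.0, 152.0, 212.0]), 'orange': ([181.3, 208.0], 52, [60.0, 127.0, 215.0]), 'green1': None, 'green2': None}
s18 {'yellow': ([192.9, 213.5], 243, [50.0, 152.0, 212.0]), 'orange': ([181.3, 208.0], 52, [60.0, 128.0, 215.0]), 'green1': None, 'green2': None}
```

The lock pin stands fully home through the slot and the hole, released, and the job is handed in at 30.9 s of the 67 s. One final check disagreed: the four coloured look-alike pins are not where the first pictures showed them.

**What I did**
- **Stopping the platter:** I stopped it with a shut-finger touch of about 2–3 N, then carried the hole round to the slot at up to about 6 N. One lift-off left it drifting at 0.06 rad/s, so I stopped it again, re-aligned it and lifted off very slowly. It then sat within about 0.2 mm of the slot centre and did not move for the 2.4 s I checked.
- **Placing the pin:** I took the grey pin from its rest and corrected it 2.2 mm above the slot. It went down with no notable force until the collar seated on the arm at the expected height, 5.4 N at most. I then let go and backed off.

**Last checks**
- **Pin:** The head top is at about 133–134 mm (134 expected) and the collar top at about 95 mm (96 expected). The head's side is vertical, and no force showed on the tool at hand-in.
- **Other things:** The pears, test weight, label roll and marker show no change.
- **Look-alikes:** The yellow, orange and two green pins shifted, apparently toppling, between t=0.1 s and 2.5 s. In that time the arm was well clear of them and touched nothing. The two fixed cameras show no change in them from 2.5 s to the end, apart from two frames in which the arm was over them. I only read this result after handing in, because the same script did both.

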